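Pair the measuring boxes and set the cord on the red pair

ROBOT

A 6-joint arm with a two-finger parallel gripper is mounted at the origin on the work surface. World frame = base frame: x ahead of the robot, y to its left, z up, the work surface at z = 0. Lengths are in m, angles in degrees, forces in N, time in s.
With the tool pointing down it reaches from about 0.3 to 0.75 m from the base axis. Payload 8.5 kg.
Tool frame: the origin (TCP) lies between the finger pads; the fingertips stand 17 mm ahead of it and the grasp point (between the pads) lies 2 mm behind it; z points along the fingers, y is the direction in which the jaws open and shut (so a half turn about z gives the same grasp; the last joint's range is limited). The gripper opens to 85 mm and grips with 20 to 120 N. Pads are 22 mm wide; open, the fingers measure 114 mm over their backs; the gripper's body (76 mm by 85 mm) begins 54 mm behind the grasp point. The pads swing forward as they close: fully open they stand 13 mm farther back than shut.
Start: joints at [64.441, 21.807, 74.336, -0, 83.858, -12.336], TCP at [0.126, 0.535, 0.248] pointing down, gripper open.
Joint ranges: [-178.18, 178.18], [-50.72, 133.34], [12.68, 142.11], [-81.47, 261.47], [9.98, 163.14], [-165.26, 165.26]. Speed limits (degrees/s): [136.94, 136.94, 180, 180, 180, 180].

INTERFACE

Orientations are given as a 3x3 rotation matrix whose columns are the frame's x, y, z axes.
In Python, from rig import readout, eyes, env gives the robot as it stands.
- The arm moves only by the tool arm_command, never from a script. Its argument "rows" is text: rows parted by semicolons, each of 7 numbers parted by spaces: the closure, from 0 (fully open) to 1 (shut), then the shift along the tool's x, y, z in mm, then the turn, a rotation vector about the tool's x, y, z in degrees. In form: grip dx dy dz rx ry rz; .... A call has 1 to 5 rows; each row shifts and turns the commanded pose from where the row before left it, along the tool's axes as they then stand; what a row does not reach is not made up. A row lasts 1/12 s, in which the tool goes at most 41.7 mm and 7.16 degrees, less where a joint would pass 70% of its speed; a pose out of reach is approached as far as the arm can. A call with a gripper value outside its range is refused whole. The fingers move at their own pace and stop on an object; "squeeze" is the grip in N (left out, the last holds). Time passes only in rows, so rows that do not move let the fingers close. It gives the time, the measured TCP pose, the force and the opening at its end, in the units of the state.
- readout.observe(): the state, without advancing time (a new reading comes with each control period).
- eyes.get_image(name): name is "scene" or "top"; returns the picture (480x640x3 uint8, red, green, blue); there is no depth.
- eyes.camera_model(name): a dict with "mtx" (3x3 intrinsics, pixels), "k1" (the pictures are not rectified: a ray, as slopes to the right and down, at radius r is drawn at 1 + k1 r^2 times it, then the intrinsics apply), "view" (4x4, takes a point from world to camera coordinates). Camera axes: x right, y up, looking along -z (the intrinsics and any distortion apply to the point x, -y, -z); pixel columns grow to the right and rows downward; lengths in m; the calibration is good to about 2 mm. A picture is of the moment at which its call begins. camera_model takes no time and is no camera call.
- env.close_job(): hands the job in, once; it reports no verdict.
The state is a dict: "time_s": time; "q": joint angles; "qvel": joint speeds; "joint_efforts": joint torques, N m; "position": TCP position; "tool_rot": TCP orientation; "ft_force": force on the tool from outside, world axes, zero at the start; "wrist_torque": the same for the moment, N m; "grip_width": finger opening in m.
Only numpy, scipy, OpenCV 4.12 (cv2) and the standard library are available. Lean on these libraries where they do the work, as an engineer would, in place of code of your own. Each camera call takes 0.05 s, during which the arm holds its last target. There are 200 camera calls.

TASK

Slide each loose box up against its partner with the same mark, so that the two touch face to face all along, squared up and with their edges lined up. Take the red cord reel off its post and stand it flat on top of the red pair, ready for tying. Leave everything else where it stands.

Things in the scene. Friction and masses are not known exactly. Their poses are not given: they have to be found in the camera images.
- red_box: loose wooden box standing mouth-down (closed flat top, plain upright sides), 90 x 90 mm and 50 mm high, 0.25 kg, a red disc 44 mm across on top; can only be pushed, being too wide for the gripper. Origin: centre of its underside; x, y square to its sides, z up
- red_mate: its partner: same box, same mark (a red disc 44 mm across on top), pinned to the table at the left or right side (the loose boxes start in the middle). Origin: centre of its underside; x, y square to its sides, z up
- blue_box: loose wooden box standing mouth-down (closed flat top, plain upright sides), 90 x 90 mm and 50 mm high, 0.25 kg, a blue square 40 mm wide on top; can only be pushed, being too wide for the gripper. Origin: centre of its underside; x, y square to its sides, z up
- blue_mate: its partner: same box, same mark (a blue square 40 mm wide on top), pinned to the table at the left or right side (the loose boxes start in the middle). Origin: centre of its underside; x, y square to its sides, z up
- red_reel: reel of red cord wound in a rigid ring: outer diameter 54 mm, bore 20 mm, 30 mm high, 0.12 kg, standing on the stand with a brass post through its bore. Origin: centre of its underside; z up along the bore
- blue_reel: like red_reel but blue; stands on the other post and stays there
- stand: fixed wooden block 60 (x) x 160 (y) x 36 mm high with two upright brass posts, 12 mm diameter, tops 94 mm above the table, at y = +42 mm and -42 mm. Origin: centre of its underside
- ink_bottle: bystander: ink jar with black cap, 42 mm diameter, 62 mm high; origin at the centre of its underside
- tea_cup: bystander: blue ceramic cup, 60 mm across the rim, 58 mm high; origin at the centre of its underside
- small_masu: bystander: small open wooden box, 56 x 56 x 40 mm, mouth up; origin at the centre of its underside
- dropper: bystander: white ceramic water dropper, 52 mm diameter, 44 mm high; origin at the centre of its underside
- brush_cup: bystander: terracotta brush pot with brushes, 68 mm diameter, brushes reach 182 mm; origin at the centre of its underside
- paperweight: bystander: steel bar 24 x 160 x 18 mm, long side along its y; origin at the centre of its underside
Mind the look-alikes: they are no part of the job. Several things have the shape of the red_reel; the one meant has the colours described above.

How it is judged (in metres and radians):
At the end, for the whole second after the job is handed in: Each loose box stands by the partner of its colour: centres within 96 mm (90 is touching), offset along the face within 12 mm, squared within 0.08 rad. The red reel stands upright (0.08 rad), 46 to 55 mm up, axis within 50 mm of the centre of a red box. All at rest, in any order (horizontal distance between red_box and red_mate below 0.096 m and height (world z) of each of red_box, blue_box below 0.006 m and angle between each of red_box, blue_box's own z axis and vertical below 0.05 rad and (x of red_box in the frame of red_mate between -0.012 and 0.012 m or y of red_box in the frame of red_mate between -0.012 and 0.012 m) and (angle between the x axis of red_box and the x axis of red_mate, either way round below 0.08 rad or angle between the x axis of red_box and the y axis of red_mate, either way round below 0.08 rad) and linear speed of each of red_box, blue_box, red_reel below 0.01 m/s and horizontal distance between blue_box and blue_mate below 0.096 m and (x of blue_box in the frame of blue_mate between -0.012 and 0.012 m or y of blue_box in the frame of blue_mate between -0.012 and 0.012 m) and (angle between the x axis of blue_box and the x axis of blue_mate, either way round below 0.08 rad or angle between the x axis of blue_box and the y axis of blue_mate, either way round below 0.08 rad) and height (world z) of red_reel between 0.046 and 0.055 m and angle between red_reel's own z axis and vertical below 0.08 rad and (horizontal distance between red_reel and red_box below 0.05 m or horizontal distance between red_reel and red_mate below 0.05 m)).
It fails at once if the ink jar, tea cup, small open box or water dropper is shifted by more than 30 mm or knocked over (distance of any of ink_bottle, tea_cup, small_masu, dropper from where it was at the start of the episode above 0.03 m or angle between any of ink_bottle, tea_cup, small_masu, dropper's own z axis and vertical above 0.5 rad).
It fails at once if the brush pot or paperweight is shifted by more than 30 mm or knocked over (distance of any of brush_cup, paperweight from where it was at the start of the episode above 0.03 m or angle between any of brush_cup, paperweight's own z axis and vertical above 0.5 rad).
It fails at once if the blue reel is moved by more than 30 mm (distance of blue_reel from where it was at the start of the episode above 0.03 m).
It also fails if it takes over 72 s, if anything falls off the work surface, if the arm or the gripper's body presses on something with over 40 N, if the wrist force passes 120 N, or if a joint passes its speed limit or range.

## Working session

There is one attempt and no reset: what is moved stays moved. The work goes in short steps, Python scripts to look and compute and a tool call to move; the robot and the scene stay as the last step left them, time stands still between calls to the robot, and variables do not carry over. Pictures are saved under pics/ and viewed, about 8 in all and at most 12, crops included, and the job is handed in when it is done.

Besides the shell and the picture viewer there is one more tool, called after "Emit:" as name(argument=value, ...) on one line, values as JSON. arm_command: Moves the arm, as the interface text tells. Its arguments: {"type":"object","properties":{"rows":{"type":"string"},"squeeze":{"type":"number"}},"required":["rows"]}

```bash
ls; mkdir -p pics
python3 - <<'E'
from rig import readout, eyes, env
import cv2,json
for n in("scene","top"):
    im=eyes.get_image(n); cv2.imwrite(f"pics/{n}0.png",im[...,::-1]); print({k:(v.tolist() if hasattr(v,'tolist') else v) for k,v in eyes.camera_model(n).items()})
print(readout.observe())
E
```

```text
pics
{'mtx': [[463.77074681138896, 0.0, 316.5757014938983], [0.0, 463.77074681138896, 237.89648917605896], [0.0, 0.0, 1.0]], 'k1': -0.07339600683563473, 'view': [[0.6073767270124967, 0.7943568371211802, -0.009525061806743378, -0.3998768043543805], [-0.6685172444869767, 0.5175617576350937, 0.5340547919991099, 0.31503049997008176], [0.4291598831521037, -0.31800478353714684, 0.8453962102708795, -1.315055110192576], [0.0, 0.0, 0.0, 1.0]]}
{'mtx': [[528.1977080857991, 0.0, 317.14579566888546], [0.0, 528.1977080857991, 237.1727217446558], [0.0, 0.0, 1.0]], 'k1': -0.14788317808995063, 'view': [[0.01749959745491769, -0.9996286834028792, -0.020886823768626203, 0.07300995587812315], [0.9914771642379462, 0.014652007832863618, 0.1294540515439594, -0.5797879905388513], [-0.12909994920059506, -0.022974202590982703, 0.9913654165501802, -1.2576901988542688], [0.0, 0.0, 0.0, 1.0]]}
{'time_s': 0.1, 'q': array([ 6.44412721e+01,  2.18360742e+01,  7.43789102e+01,  2.44431734e-04,
        8.38602237e+01, -1.23347827e+01]), 'qvel': array([ 0.11447449, -0.07654461, -0.2584897 ,  0.09179094,  0.06109646,
       -0.10093544]), 'joint_efforts': array([ 4.07148676e-03, -4.49224663e+01, -2.31655043e+01, -2.06376671e-04,
        3.72361246e-03,  3.87814794e-05]), 'position': array([0.12569882, 0.53518805, 0.24779225]), 'tool_rot': array([[-9.73483199e-01,  2.28757812e-01, -5.70142069e-04],
       [ 2.28758345e-01,  9.73482522e-01, -1.18234987e-03],
       [ 2.84551571e-04, -1.28142249e-03, -9.99999138e-01]]), 'ft_force': array([ 1.05771832, -0.65275697, -0.9539572 ]), 'wrist_torque': array([-0.02003404,  0.01806014, -0.00679435]), 'grip_width': 0.0855533511862632}
```

View pics/top0.png

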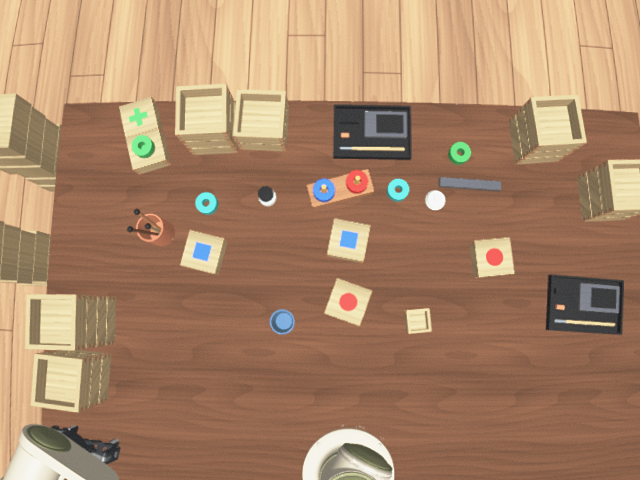

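View pics/scene0.png

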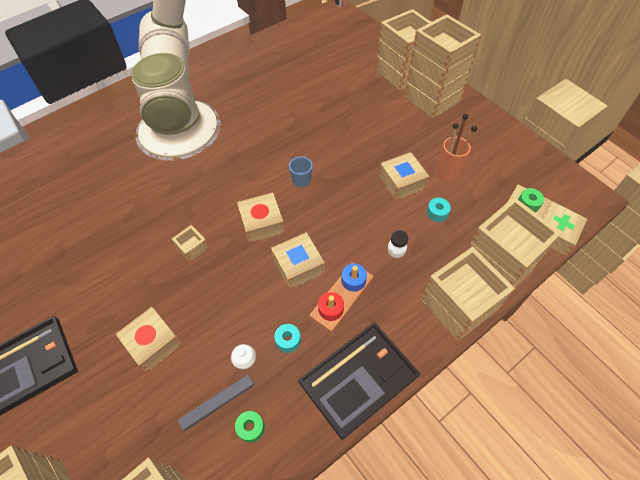

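Top view: blue mate (203,251), loose blue (349,240), loose red (348,302), red mate (494,257). The stand has the blue reel at (324,189) and the red at (357,181). Reel-shaped candidates are red (357,181), blue (324,189), cyan (398,189) and (206,203), and green (460,152) and (143,146). I choose the red one on the post, at (357,181).

```bash
cat > h.py <<'E'
from rig import readout, eyes, env
import cv2, numpy as np
np.set_printoptions(precision=4,suppress=True)
def rays(n,px):
    m=eyes.camera_model(n); K=m["mtx"]; k=m["k1"]; V=np.array(m["view"])
    d=(np.atleast_2d(px)-[K[0][2],K[1][2]])/[K[0][0],K[1][1]]
    u=d.copy()
    for _ in range(20): u=d/(1+k*(u**2).sum(1,keepdims=True))
    R=V[:3,:3]; c=-R.T@V[:3,3]
    return c,np.c_[u[:,0],-u[:,1],-np.ones(len(u))]@R
def plane(n,px,z):
    c,d=rays(n,px); return (c+d*((z-c[2])/d[:,2])[:,None])[:,:2]
def proj(n,P):
    m=eyes.camera_model(n);V=np.array(m["view"]);p=np.atleast_2d(P)@V[:3,:3].T+V[:3,3]
    u=np.c_[-p[:,0]/p[:,2],p[:,1]/p[:,2]]; u=u*(1+m["k1"]*(u**2).sum(1,keepdims=True))
    K=np.array(m["mtx"]); return u*[K[0,0],K[1,1]]+K[:2,2]
def mask(im,c):
    h=cv2.cvtColor(im,cv2.COLOR_RGB2HSV); H,S,Vv=h[...,0].astype(int),h[...,1],h[...,2]
    if c=="red": m=((H<5)|(H>174))&(S>160)&(Vv>150)
    if c=="blue": m=(abs(H-108)<8)&(S>140)&(Vv>150)
    if c=="wood": m=(abs(H-21)<9)&(S<140)&(Vv>195)
    return m.astype(np.uint8)*255
def blobs(im,c,amin=60):
    cs,_=cv2.findContours(mask(im,c),cv2.RETR_EXTERNAL,cv2.CHAIN_APPROX_NONE)
    return [k[:,0].astype(float) for k in cs if cv2.contourArea(k)>amin]
def report(n,im):
    for c in("red","blue"):
        for b in blobs(im,c):
            w=plane(n,b,.05); M=cv2.moments((w*1e4).astype(np.float32)); ctr=np.array([M["m10"],M["m01"]])/M["m00"]/1e4
            r=cv2.minAreaRect((w*1e4).astype(np.float32)); print(n,c,"px",b.mean(0).round(),"xy@.05",ctr,"size mm",np.array(r[1])/10,"ang",round(r[2],1))
    for b in blobs(im,"wood",700):
        if len(b)>250 : continue
        w=plane(n,b,.05); r=cv2.minAreaRect((w*1e4).astype(np.float32)); print(n,"wood px",b.mean(0).round(),"ctr",np.array(r[0])/1e4,"size",np.array(r[1])/10,"ang",round(r[2],1))
E
python3 - <<'E'
from h import *
ims={n:cv2.imread(f"pics/{n}0.png")[...,::-1].copy() for n in("scene","top")}
for n in ims: report(n,ims[n])
t=cv2.resize(ims["top"][150:350,170:530],None,fx=2.2,fy=2.2,interpolation=cv2.INTER_CUBIC)
cv2.imwrite("pics/crop0.png",t[...,::-1])
E
```

```text
scene red px [145. 335.] xy@.05 [ 0.5372 -0.3471] size mm [40.6198 38.9777] ang 44.4
scene red px [331. 306.] xy@.05 [ 0.7162 -0.0075] size mm [52.2882 63.2278] ang 52.3
scene red px [259. 211.] xy@.05 [0.424  0.0099] size mm [40.6839 40.1779] ang 30.8
scene blue px [354. 275.] xy@.05 [0.6901 0.0774] size mm [51.9044 53.7954] ang 51.0
scene blue px [297. 255.] xy@.05 [0.5744 0.0103] size mm [37.743 36.349] ang 80.1
scene blue px [405. 169.] xy@.05 [0.5385 0.3697] size mm [37.7127 36.8033] ang 76.0
scene wood px [386. 460.] ctr [ 1.0164 -0.1199] size [ 80.6982 119.7458] ang 90.0
scene wood px [505. 344.] ctr [0.9967 0.2178] size [79.8411 80.7927] ang 0.7
scene wood px [144. 336.] ctr [ 0.5372 -0.347 ] size [89.7901 90.7433] ang 6.3
scene wood px [472. 283.] ctr [0.8601 0.2681] size [130.017  129.4344] ang 87.7
scene wood px [297. 255.] ctr [0.574  0.0099] size [89.3278 89.9032] ang 79.8
scene wood px [259. 212.] ctr [0.4237 0.0093] size [89.6205 89.5351] ang 71.1
scene wood px [404. 170.] ctr [0.5391 0.3689] size [89.7614 88.7736] ang 77.6
scene wood px [613. 166.] ctr [0.8674 0.8151]
[... 203 characters left out ...]
 px [201. 251.] xy@.05 [0.5382 0.3655] size mm [34.7439 35.1518] ang 78.1
top blue px [348. 239.] xy@.05 [0.5736 0.0061] size mm [34.783  35.0775] ang 79.5
top blue px [323. 190.] xy@.05 [0.6952 0.0686] size mm [52.9272 46.8554] ang 0.8
top wood px [348. 302.] ctr [0.4221 0.006 ] size [91.5309 90.6671] ang 71.0
top wood px [494. 257.] ctr [ 0.5357 -0.3511] size [91.2408 91.0473] ang 6.7
top wood px [202. 252.] ctr [0.5374 0.365 ] size [90.2012 90.0795] ang 77.1
top wood px [348. 240.] ctr [0.5724 0.0064] size [91.4376 89.7747] ang 79.6
top wood px [625. 179.] ctr [ 0.727  -0.7156] size [134.7571  92.7803] ang 2.5
top wood px [381.  36.] ctr [ 1.1143 -0.078 ] size [ 93.3698 212.0691] ang 89.9
```

View pics/crop0.png

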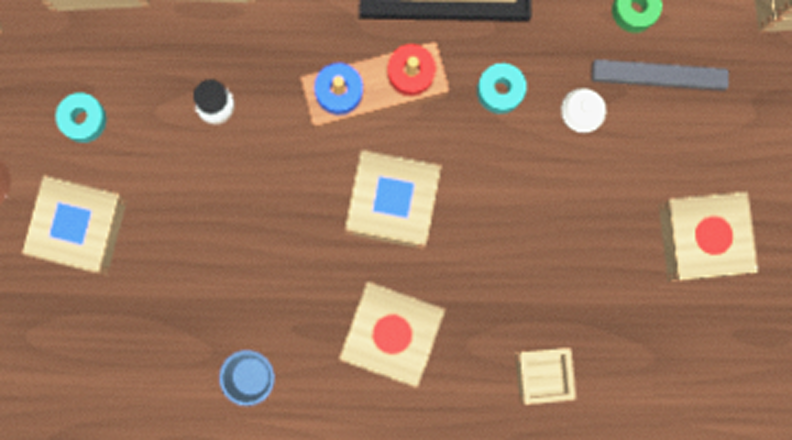

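```bash
cat >> h.py <<'E'
def mate(o,a,p):   # mate frame -> world
    a=np.radians(a); return np.array(o)+np.array([[np.cos(a),-np.sin(a)],[np.sin(a),np.cos(a)]])@np.array(p)
def inv(o,a,p):
    a=np.radians(a); return np.array([[np.cos(a),np.sin(a)],[-np.sin(a),np.cos(a)]])@(np.array(p)-np.array(o))
BM,BA=(.538,.367),-12.7
RM,RA=(.5365,-.349),6.5
def need(x,y,z,yang,pos=None):  # shift (tool axes, mm) and turn to a target, tool down
    s=readout.observe(); R=s["tool_rot"]; cy=np.degrees(np.arctan2(R[1,1],R[0,1]))
    d=R.T@(np.array([x,y,z])-s["position"])*1e3; turn=(cy-yang+90)%180-90
    print("t",round(s["time_s"],2),"pos",s["position"],"yang",round(cy,1),"-> shift",d.round(1),"rz",round(turn,1),"q1,q6",s["q"][[0,5]].round(1),"F",s["ft_force"].round(1))
E
python3 - <<'E'
from h import *
t=cv2.imread("pics/top0.png")[...,::-1].copy(); s=cv2.imread("pics/scene0.png")[...,::-1].copy()
# rough bystanders from top view
for n,p,z in [("ink",(266,196),.05),("cup",(282,321),.05),("masu",(419,321),.035),("cyan",(398,189),.02),("dropper",(435,200),.04),("cyan2",(206,203),.02),("posttopB",(324,188),.094),("posttopR",(357.4,179),.094),("pw",(470,184),.015)]: 
    w=plane("top",p,z)[0]; print(n,w,"blue fr",inv(BM,BA,w),"red fr",inv(RM,RA,w))
for n,im,c in(("scene",s,"red"),("scene",s,"blue"),("top",t,"blue")):
    for b in blobs(im,c): print(n,c,b.mean(0).round(),plane(n,cv2.minEnclosingCircle(b.astype(np.float32))[0],.06))
h=cv2.cvtColor(t,cv2.COLOR_RGB2HSV); print(h[181,350],h[302,348],h[257,494])
E
```

```text
ink [0.6776 0.2101] blue fr [ 0.1707 -0.1224] red fr [0.2035 0.5395]
cup [0.3732 0.1628] blue fr [-0.1158 -0.2355] red fr [-0.1043  0.527 ]
masu [ 0.3778 -0.168 ] blue fr [-0.0387 -0.5571] red fr [-0.1372  0.1978]
cyan [ 0.7065 -0.1191] blue fr [ 0.2712 -0.4371] red fr [0.1949 0.2092]
dropper [ 0.6757 -0.2087] blue fr [ 0.2609 -0.5313] red fr [0.1542 0.1237]
cyan2 [0.6643 0.3667] blue fr [0.1233 0.0275] red fr [0.208  0.6966]
posttopB [0.6895 0.0668] blue fr [ 0.2138 -0.2595] red fr [0.1991 0.3958]
posttopR [ 0.7126 -0.0125] blue fr [ 0.2538 -0.3318] red fr [0.2131 0.3144]
pw [ 0.7242 -0.305 ] blue fr [ 0.3294 -0.6146] red fr [0.1915 0.0225]
scene red [145. 335.] [[ 0.544  -0.3464]]
scene red [331. 306.] [[ 0.7195 -0.0112]]
scene red [259. 211.] [[0.4318 0.0062]]
scene blue [354. 275.] [[0.6934 0.0739]]
scene blue [297. 255.] [[0.5799 0.008 ]]
scene blue [405. 169.] [[0.5442 0.3627]]
top blue [201. 251.] [[0.5376 0.3627]]
top blue [348. 239.] [[0.5724 0.0062]]
top blue [323. 190.] [[0.6931 0.0684]]
[  1 160 247] [  1 150 247] [  1 159 247]
```

```bash
sed -i 's/(S>160)&(Vv>150)/(S>135)\&(Vv>150)/' h.py; python3 -c "
from h import *
need(.557,-.066,.15,-12.7)"
```

```text
t 0.1 pos [0.1257 0.5352 0.2478] yang 76.8 -> shift [-557.4 -486.5   98.3] rz 89.5 q1,q6 [ 64.4 -12.3] F [ 1.1 -0.7 -1. ]
```

Emit:
arm_command(rows="0.4 -28 -24 0 0 0 0;0.4 -28 -24 0 0 0 0;0.4 -28 -24 0 0 0 0;0.4 -28 -24 0 0 0 0;0.4 -28 -24 0 0 0 0")

```text
time_s: 0.52
position: [0.2351, 0.385, 0.2481]
tool_rot: [[-0.974, 0.228, -0.0], [0.228, 0.974, -0.0], [0.0, -0.0, -1.0]]
ft_force: [1.5, 0.5, 0.6]
grip_width: 0.0511
```

Emit:
arm_command(rows="0.4 -28 -24 0 0 0 0;0.4 -28 -24 0 0 0 0;0.4 -28 -24 0 0 0 0;0.4 -28 -24 0 0 0 0;0.4 -28 -24 0 0 0 0")

```text
time_s: 0.93
position: [0.344, 0.236, 0.2482]
tool_rot: [[-0.973, 0.229, -0.0], [0.229, 0.973, -0.0], [0.0, -0.0, -1.0]]
ft_force: [0.9, 1.4, -0.6]
grip_width: 0.051
```

Emit:
arm_command(rows="0.4 -28 -24 0 0 0 0;0.4 -28 -24 0 0 0 0;0.4 -28 -24 0 0 0 0;0.4 -28 -24 0 0 0 0;0.4 -28 -24 0 0 0 0")

```text
time_s: 1.35
position: [0.4529, 0.0871, 0.2482]
tool_rot: [[-0.973, 0.229, -0.0], [0.229, 0.973, 0.0], [0.0, -0.0, -1.0]]
ft_force: [0.3, 0.8, 0.0]
grip_width: 0.0511
```

Emit:
arm_command(rows="0.4 -28 -24 0 0 0 0;0.4 -28 -24 0 0 0 0;0.4 -28 -24 0 0 0 0;0.4 -28 -24 0 0 0 0;0.4 -28 -24 0 0 0 0")

```text
time_s: 1.77
position: [0.5618, -0.0617, 0.248]
tool_rot: [[-0.973, 0.229, -0.001], [0.229, 0.973, 0.0], [0.001, 0.0, -1.0]]
ft_force: [-0.6, 1.0, 0.1]
grip_width: 0.0514
```

Emit:
arm_command(rows="0.4 0 0 0 0 0 7;0.4 0 0 0 0 0 7;0.4 0 0 0 0 0 7;0.4 0 0 0 0 0 7;0.4 0 0 0 0 0 7")

```text
time_s: 2.18
position: [0.561, -0.06, 0.2479]
tool_rot: [[-0.662, 0.75, -0.001], [0.75, 0.662, 0.0], [0.001, -0.001, -1.0]]
ft_force: [-0.9, 0.7, -0.8]
grip_width: 0.0513
```

Emit:
arm_command(rows="0.4 0 0 20 0 0 7;0.4 0 0 20 0 0 7;0.4 0 0 20 0 0 7;0.4 0 0 20 0 0 7;0.4 0 0 18 0 0 7")

```text
time_s: 2.6
position: [0.5608, -0.0599, 0.1488]
tool_rot: [[-0.112, 0.994, -0.001], [0.994, 0.112, 0.0], [0.001, -0.001, -1.0]]
ft_force: [0.7, 0.2, -1.3]
grip_width: 0.0512
```

Emit:
arm_command(rows="0.4 0 0 0 0 0 7;0.4 0 0 0 0 0 7;0.4 0 0 0 0 0 5.5;0.4 0 0 0 0 0 0")

```text
time_s: 2.93
position: [0.561, -0.0599, 0.1499]
tool_rot: [[0.223, 0.975, -0.001], [0.975, -0.223, 0.0], [0.0, -0.001, -1.0]]
ft_force: [0.1, -0.3, -0.2]
grip_width: 0.0508
```

```bash
python3 -c "
from h import *
print(readout.observe()['grip_width'])
need(.557,-.066,.04,-12.7)"
```

```text
0.05082180299529389
t 2.93 pos [ 0.561  -0.0599  0.1499] yang -12.9 -> shift [ -6.9  -2.4 109.9] rz -0.2 q1,q6 [-18.1  -5.2] F [ 0.1 -0.3 -0.2]
```

Emit:
arm_command(rows="0.4 -7 -2 30 0 0 0;0.4 0 0 30 0 0 0;0.4 0 0 30 0 0 0;0.4 0 0 20 0 0 0")

```text
time_s: 3.27
position: [0.5566, -0.0661, 0.0378]
tool_rot: [[0.217, 0.976, -0.003], [0.976, -0.217, 0.001], [0.0, -0.003, -1.0]]
ft_force: [-0.1, -0.1, 0.1]
grip_width: 0.0515
```

Emit:
arm_command(rows="0.4 10 0 0 0 0 0;0.4 10 0 0 0 0 0;0.4 10 0 0 0 0 0;0.4 10 0 0 0 0 0;0.4 10 0 0 0 0 0")

```text
time_s: 3.68
position: [0.5695, -0.0163, 0.0417]
tool_rot: [[0.219, 0.976, 0.002], [0.976, -0.219, -0.001], [-0.0, 0.002, -1.0]]
ft_force: [0.2, -1.2, -0.1]
grip_width: 0.0512
```

Emit:
arm_command(rows="0.4 10 0 0 0 0 0;0.4 10 0 0 0 0 0;0.4 10 0 0 0 0 0;0.4 10 0 0 0 0 0;0.4 10 0 0 0 0 0")

```text
time_s: 4.1
position: [0.58, 0.0321, 0.0405]
tool_rot: [[0.22, 0.975, 0.0], [0.975, -0.22, -0.0], [-0.0, 0.0, -1.0]]
ft_force: [-0.7, -3.3, 2.9]
grip_width: 0.0511
```

Emit:
arm_command(rows="0.4 10 0 0 0 0 0;0.4 10 0 0 0 0 0;0.4 10 0 0 0 0 0;0.4 7 0 0 0 0 0;0.4 5 0 0 0 0 0")

```text
time_s: 4.52
position: [0.5891, 0.0731, 0.0403]
tool_rot: [[0.22, 0.976, -0.0], [0.976, -0.22, -0.0], [-0.0, -0.0, -1.0]]
ft_force: [-0.1, -3.7, 2.3]
grip_width: 0.051
```

```bash
python3 -c "
from h import *
for n in ('scene','top'): report(n,eyes.get_image(n))
need(.557,-.066,.04,-12.7)" | grep -v -E "size \[ *[0-9.]*[123][0-9][0-9]\."
```

```text
scene red px [145. 335.] xy@.05 [ 0.5371 -0.3472] size mm [40.9306 41.2828] ang 14.3
scene red px [329. 307.] xy@.05 [ 0.7159 -0.0066] size mm [52.2882 63.2278] ang 52.3
scene red px [259. 211.] xy@.05 [0.4239 0.01  ] size mm [40.6839 40.1779] ang 30.8
scene blue px [354. 275.] xy@.05 [0.6901 0.0774] size mm [51.9044 53.7954] ang 51.0
scene blue px [347. 236.] xy@.05 [0.6032 0.1285] size mm [37.9143 36.1613] ang 77.1
scene blue px [404. 169.] xy@.05 [0.5385 0.3699] size mm [37.7127 36.8033] ang 76.0
scene wood px [385. 461.] ctr [ 1.016 -0.12 ] size [ 80.5135 118.2391] ang 89.9
scene wood px [434. 446.] ctr [ 1.0499 -0.0358] size [ 81.1996 186.8397] ang 89.8
scene wood px [442. 394.] ctr [0.9875 0.0483] size [62.0289 81.081 ] ang 0.3
scene wood px [505. 345.] ctr [0.9969 0.2175] size [80.4835 79.6153] ang 89.9
scene wood px [144. 336.] ctr [ 0.5374 -0.3474] size [89.7859 90.0351] ang 6.1
scene wood px [630. 274.] ctr [1.0493 0.5645] size [ 73.5376 160.0602] ang 32.0
scene wood px [259. 212.] ctr [0.4234 0.0096] size [89.3724 88.6515] ang 71.1
scene wood px [404. 170.] ctr [0.5387 0.3
[... 409 characters left out ...]
 size mm [36.2201 35.1249] ang 77.1
top blue px [324. 188.] xy@.05 [0.7005 0.0683] size mm [40.3885 46.8554] ang 0.7
top wood px [494. 257.] ctr [ 0.5348 -0.3509] size [87.9703 89.6947] ang 6.0
top wood px [202. 251.] ctr [0.5377 0.365 ] size [89.0873 88.8974] ang 77.4
top wood px [ 38. 205.] ctr [0.647  0.8131] size [ 86.0685 139.726 ] ang 88.9
top wood px [85. 89.] ctr [0.9673 0.7082] size [90.4749 74.494 ] ang 88.3
top wood px [382.  87.] ctr [ 0.9667 -0.0784] size [89.8572 74.29  ] ang 89.9
top wood px [382.  36.] ctr [ 1.1148 -0.0772] size [ 91.4305 210.987 ] ang 89.9
t 4.62 pos [0.5889 0.0732 0.0401] yang -12.7 -> shift [-142.8   -0.6    0. ] rz 0.0 q1,q6 [-4.4  8.3] F [-0.1  0.6  0.5]
```

Emit:
arm_command(rows="0.4 -8 0 0 0 0 0;0.4 0 0 -25 0 0 0;0.4 0 0 -25 0 0 0;0.4 31 1 0 0 0 0;0.4 32 1 0 0 0 0")

```text
time_s: 5.03
position: [0.6038, 0.124, 0.0919]
tool_rot: [[0.224, 0.975, 0.002], [0.975, -0.224, 0.0], [0.001, 0.002, -1.0]]
ft_force: [0.3, 0.4, -0.2]
grip_width: 0.0513
```

Emit:
arm_command(rows="0.4 0 0 12 0 0 0;0.4 0 0 6 0 0 0;0.4 0 0 0 0 0 0")

```text
time_s: 5.28
position: [0.6019, 0.1246, 0.0706]
tool_rot: [[0.221, 0.975, -0.004], [0.975, -0.221, -0.0], [-0.001, -0.004, -1.0]]
ft_force: [-0.8, 0.2, -0.9]
grip_width: 0.0512
```

Emit:
arm_command(rows="0.4 0 0 3 0 0 0;0.4 0 0 0 0 0 0")

```text
time_s: 5.45
position: [0.6029, 0.1243, 0.069]
tool_rot: [[0.222, 0.975, -0.001], [0.975, -0.222, -0.0], [-0.0, -0.001, -1.0]]
ft_force: [-0.6, 0.0, 0.7]
grip_width: 0.0511
```

Emit:
arm_command(rows="0.4 0 0 2 0 0 0;0.4 0 0 0 0 0 0")

```text
time_s: 5.62
position: [0.603, 0.1248, 0.0673]
tool_rot: [[0.221, 0.975, -0.0], [0.975, -0.221, -0.0], [-0.0, -0.0, -1.0]]
ft_force: [-0.1, 0.3, 0.2]
grip_width: 0.0511
```

Emit:
arm_command(rows="0.4 0 0 2 0 0 0;0.4 0 0 0 0 0 0")

```text
time_s: 5.78
position: [0.6029, 0.1252, 0.0652]
tool_rot: [[0.22, 0.975, -0.0], [0.975, -0.22, 0.0], [-0.0, -0.0, -1.0]]
ft_force: [1.3, -0.4, 0.0]
grip_width: 0.0512
```

Emit:
arm_command(rows="0.4 0 0 2 0 0 0;0.4 0 0 0 0 0 0")

```text
time_s: 5.95
position: [0.6032, 0.1254, 0.0638]
tool_rot: [[0.22, 0.975, 0.001], [0.975, -0.22, -0.0], [0.0, 0.001, -1.0]]
ft_force: [-1.0, 0.2, 4.8]
grip_width: 0.0512
```

Emit:
arm_command(rows="0.4 0 0 1 0 0 0;0.4 0 0 0 0 0 0")

```text
time_s: 6.12
position: [0.6032, 0.1253, 0.0638]
tool_rot: [[0.22, 0.975, 0.001], [0.975, -0.22, -0.0], [0.0, 0.001, -1.0]]
ft_force: [-3.5, -0.7, 12.4]
grip_width: 0.0511
```

Emit:
arm_command(rows="0.4 0 0 0.6 0 0 0;0.4 0 -4 0 0 0 0;0.4 0 -5 0 0 0 0;0.4 0 -6 0 0 0 0;0.4 0 -6 0 0 0 0")

```text
time_s: 6.53
position: [0.5855, 0.1296, 0.064]
tool_rot: [[0.22, 0.975, 0.009], [0.975, -0.22, -0.0], [0.002, 0.009, -1.0]]
ft_force: [7.0, -1.9, 8.1]
grip_width: 0.0515
```

```bash
cat >> h.py <<'E'
def near(o,a,c,cams=("scene","top")):  # marks of colour c: world + mate frame, bias removed
    for n in cams:
        im=eyes.get_image(n); off=np.array([.0005,.002] if n=="scene" else [-.0005,-.002])
        for b in blobs(im,c)+blobs(im,"wood",700):
            w=plane(n,b,.05)-off; r=cv2.minAreaRect((w*1e4).astype(np.float32)); s=np.array(r[1])/10
            if 30<s.min() and s.max()<97 and abs(s[0]-s[1])<9: print(n,b.mean(0).round(),"ctr",np.array(r[0])/1e4,"rel",inv(o,a,np.array(r[0])/1e4),"size",s.round(1),"ang",round(r[2],1))
E
python3 -c "
from h import *
near(BM,BA,'blue',('scene',))
need(.557,-.066,.04,-12.7)"
```

```text
scene [354. 275.] ctr [0.6902 0.0757] rel [ 0.2125 -0.2507] size [51.9 53.8] ang 51.0
scene [405. 169.] ctr [0.5378 0.3678] rel [-0.0003  0.0007] size [37.7 36.8] ang 76.0
scene [505. 345.] ctr [0.9964 0.2155] rel [ 0.4805 -0.047 ] size [80.5 79.6] ang 90.0
scene [144. 336.] ctr [ 0.5367 -0.3493] rel [ 0.1562 -0.6991] size [89.8 90. ] ang 6.3
scene [259. 212.] ctr [0.423  0.0075] rel [-0.0332 -0.376 ] size [89.4 88.8] ang 71.1
scene [404. 170.] ctr [0.5383 0.3669] rel [ 0.0003 -0.0001] size [89.5 88.5] ang 77.0
t 6.58 pos [0.5844 0.1299 0.0639] yang -12.7 -> shift [-197.2   16.2   23.7] rz -0.0 q1,q6 [ 1.2 14. ] F [ 4.1 -1.6  8.8]
```

```bash
python3 -c "
from h import *
for i,n in enumerate(('scene','top')):
    im=eyes.get_image(n); c=im[180:330,240:460] if n=='scene' else im[150:300,230:450]
    cv2.imwrite(f'pics/d{i}.png',c[...,::-1])
a=cv2.imread('pics/d0.png');b=cv2.imread('pics/d1.png')
cv2.imwrite('pics/d.png',cv2.resize(cv2.hconcat([a,b]),None,fx=1.8,fy=1.8))"
```

```text
(no output)
```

View pics/d.png

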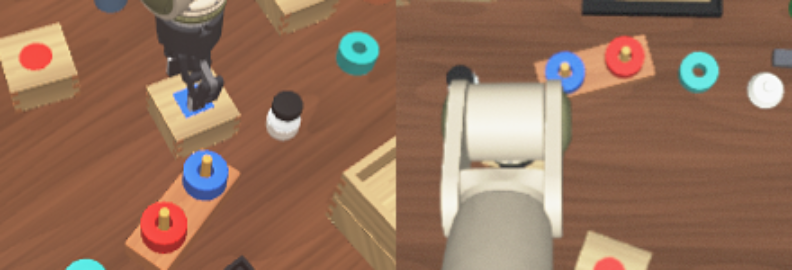

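The crop shows the blue box near scene px (347,237), with the fingers on its mark. I'll compare that numerically with the predicted corners for "slid along" and "stayed".

```bash
python3 -c "
from h import *
for c in((.6035,.1285),(.586,.1325)):
    P=[[*mate(c,-12.7,(sx*.045,sy*.045)),.05] for sx,sy in((1,1),(1,-1),(-1,-1),(-1,1))]; print(c,proj('scene',P).round(1).tolist())
im=cv2.imread('pics/d0.png')[...,::-1].copy()
for b in blobs(im,'wood',300): print((cv2.approxPolyDP(b.astype(np.float32),4,True)[:,0]+[240,180]).tolist())
"
```

```text
(0.6035, 0.1285) [[373.4, 243.9], [337.5, 258.6], [320.3, 227.8], [355.1, 214.3]]
(0.586, 0.1325) [[369.7, 237.8], [334.0, 252.3], [317.1, 222.0], [351.7, 208.6]]
[[458.0, 256.0], [431.0, 276.0], [459.0, 306.0], [459.0, 268.0], [441.0, 281.0], [437.0, 277.0], [459.0, 261.0]]
[[322.0, 228.0], [338.0, 257.0], [373.0, 243.0], [363.0, 229.0], [357.0, 241.0], [343.0, 246.0], [335.0, 233.0], [343.0, 227.0], [339.0, 221.0]]
[[272.0, 193.0], [240.0, 201.0], [245.0, 230.0], [282.0, 220.0]]
```

The drag slipped: the box corners match "stayed". The gap behind the box, next to the stand, is tight, so I'll push it 15 mm further along first and then push it across with shut fingers.

```bash
python3 -c "
from h import *
need(*mate(BM,BA,(.1163,-.300)),.042,-12.7)
print(mate(BM,BA,(.192,-.203)))"
```

```text
t 6.68 pos [0.5846 0.1299 0.0638] yang -12.7 -> shift [-79.   18.6  21.8] rz -0.0 q1,q6 [ 1.2 13.9] F [ 3.5 -0.7 10.3]
[0.6807 0.1268]
```

Emit:
arm_command(rows="0.4 0 0 -26 0 0 0;0.4 -39 9 0 0 0 0;0.4 -39 9 0 0 0 0;0.4 -1 1 24 0 0 0;0.4 0 0 24 0 0 0")

```text
time_s: 7.1
position: [0.5847, 0.0465, 0.0404]
tool_rot: [[0.223, 0.975, 0.004], [0.975, -0.223, -0.001], [0.0, 0.004, -1.0]]
ft_force: [1.0, 1.5, -1.6]
grip_width: 0.0512
```

Emit:
arm_command(rows="0.4 9 0 0 0 0 0;0.4 9 0 0 0 0 0;0.4 9 0 0 0 0 0;0.4 7 0 0 0 0 0;0.4 5 0 0 0 0 0")

```text
time_s: 7.52
position: [0.5929, 0.0883, 0.041]
tool_rot: [[0.218, 0.976, 0.002], [0.976, -0.218, -0.001], [-0.0, 0.002, -1.0]]
ft_force: [-0.2, -3.4, 2.6]
grip_width: 0.0512
```

Emit:
arm_command(rows="0.4 -10 0 0 0 0 0;0.4 0 0 -30 0 0 0;0.4 0 0 -30 0 0 0;1 0 38 -20 0 0 0;1 0 38 0 0 0 0")

```text
time_s: 7.93
position: [0.6644, 0.0603, 0.1253]
tool_rot: [[0.219, 0.976, 0.008], [0.976, -0.219, -0.001], [0.001, 0.007, -1.0]]
ft_force: [1.5, -0.1, 1.0]
grip_width: 0.028
```

Emit:
arm_command(rows="1 34 0 0 0 0 0;1 34 0 0 0 0 -7;1 0 0 0 0 0 -7;1 0 0 0 0 0 -7;1 0 0 0 0 0 -7")

```text
time_s: 8.35
position: [0.678, 0.1269, 0.1193]
tool_rot: [[-0.27, 0.963, 0.0], [0.963, 0.27, -0.0], [-0.0, 0.0, -1.0]]
ft_force: [-0.0, 0.3, -0.4]
grip_width: 0.0001
```

Emit:
arm_command(rows="1 0 0 0 0 0 -7;1 0 0 0 0 0 -7;1 0 0 0 0 0 -7;1 0 0 0 0 0 -7;1 0 0 0 0 0 -7")

```text
time_s: 8.77
position: [0.678, 0.1262, 0.1195]
tool_rot: [[-0.773, 0.634, 0.0], [0.634, 0.773, 0.0], [-0.0, 0.0, -1.0]]
ft_force: [0.3, -0.7, 0.1]
grip_width: 0.0004
```

Emit:
arm_command(rows="1 0 0 0 0 0 -7;1 0 0 0 0 0 -7;1 0 0 0 0 0 -7;1 0 0 0 0 0 -6;1 0 0 0 0 0 0")

```text
time_s: 9.18
position: [0.678, 0.1263, 0.1195]
tool_rot: [[-0.976, 0.217, 0.0], [0.217, 0.976, 0.0], [-0.0, 0.0, -1.0]]
ft_force: [0.3, 0.6, -0.5]
grip_width: 0.0003
```

```bash
python3 -c "
from h import *
near(BM,BA,'blue',('scene','top'))
need(.6807,.1268,.045,77.3)
c=eyes.get_image('scene')[150:350,250:500]
cv2.imwrite('pics/e.png',cv2.resize(c,None,fx=2.4,fy=2.4)[...,::-1])"
```

```text
scene [354. 275.] ctr [0.6902 0.0757] rel [ 0.2125 -0.2507] size [51.9 53.8] ang 51.0
scene [505. 345.] ctr [0.9964 0.2155] rel [ 0.4805 -0.047 ] size [80.5 79.6] ang 90.0
scene [144. 336.] ctr [ 0.5369 -0.3494] rel [ 0.1564 -0.6991] size [89.8 90. ] ang 6.1
scene [259. 212.] ctr [0.4229 0.0076] rel [-0.0333 -0.3759] size [89.4 88.7] ang 71.1
top [202. 251.] ctr [0.5388 0.3673] rel [0.0008 0.0004] size [35.9 35.8] ang 76.9
top [348. 301.] ctr [0.4225 0.0076] rel [-0.0336 -0.376 ] size [89.3 87.5] ang 70.9
top [494. 257.] ctr [ 0.5352 -0.3489] rel [ 0.1547 -0.699 ] size [88.  89.2] ang 6.2
top [201. 251.] ctr [0.538  0.3669] rel [ 0.     -0.0001] size [88.7 88.3] ang 76.8
t 9.28 pos [0.678  0.1264 0.1194] yang 77.1 -> shift [-2.5  1.  74.4] rz -0.2 q1,q6 [  0.8 -76.3] F [-0.4  0.2 -1.2]
```

View pics/e.png

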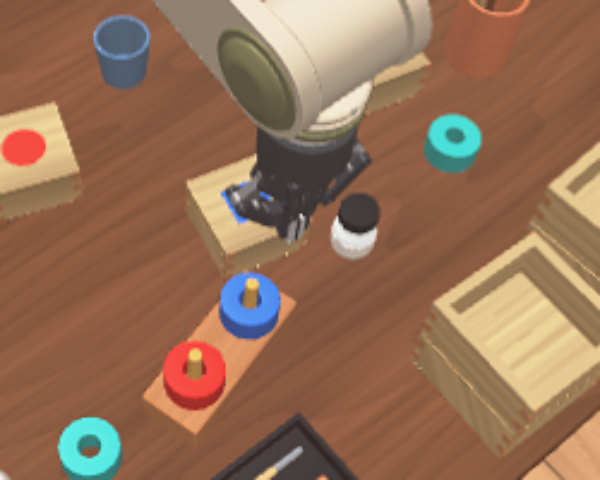

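The box is at its pushed-on spot with the ink jar clear of it. The fingers sit above the gap between the box and the stand. I'll go down with the TCP at 50 mm to keep the knuckles above the reel.

Emit:
arm_command(rows="1 6 4 20 0 0 0;1 0 0 25 0 0 0;1 0 0 12 0 0 0;1 0 0 12 0 0 0;1 0 0 0 0 0 0")

```text
time_s: 9.75
position: [0.6723, 0.1318, 0.0478]
tool_rot: [[-0.975, 0.221, -0.004], [0.221, 0.975, -0.0], [0.004, -0.001, -1.0]]
ft_force: [0.2, -0.3, -0.9]
grip_width: -0.0002
```

Emit:
arm_command(rows="1 8 0 0 0 0 0;1 8 0 0 0 0 0;1 8 0 0 0 0 0;1 8 0 0 0 0 0;1 8 0 0 0 0 0")

```text
time_s: 10.17
position: [0.6339, 0.1409, 0.0509]
tool_rot: [[-0.975, 0.221, 0.002], [0.221, 0.975, -0.0], [-0.002, 0.0, -1.0]]
ft_force: [1.9, -0.7, 1.5]
grip_width: -0.0002
```

```bash
python3 -c "
from h import *
im=eyes.get_image('scene');near(BM,BA,'blue',('scene',))
need(.6807,.1268,.045,77.3)
c=im[150:350,250:500]
for b in blobs(im[190:290,290:400].copy(),'wood',200): print((cv2.approxPolyDP(b.astype(np.float32),4,True)[:,0]+[290,190]).tolist())
cv2.imwrite('pics/f.png',cv2.resize(c,None,fx=2,fy=2)[...,::-1])"
```

```text
scene [354. 275.] ctr [0.6902 0.0757] rel [ 0.2125 -0.2507] size [51.9 53.8] ang 51.0
scene [505. 345.] ctr [0.9964 0.2155] rel [ 0.4805 -0.047 ] size [80.5 79.6] ang 90.0
scene [144. 336.] ctr [ 0.5367 -0.3493] rel [ 0.1562 -0.6991] size [89.8 90. ] ang 6.3
scene [259. 212.] ctr [0.423  0.0075] rel [-0.0332 -0.376 ] size [89.4 88.8] ang 71.1
t 10.27 pos [0.6331 0.1413 0.0507] yang 77.3 -> shift [-49.6  -3.7   5.7] rz -0.0 q1,q6 [  2.1 -75.2] F [-0.5 -1.5 -0.6]
[[345.0, 208.0], [323.0, 217.0], [339.0, 245.0], [345.0, 243.0], [334.0, 229.0]]
```

View pics/f.png

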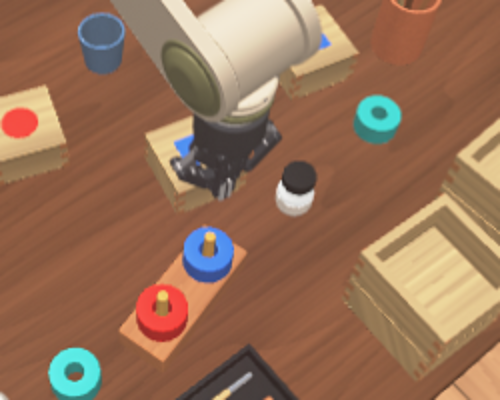

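Box moved as wanted (stand, reel and ink undisturbed). I'll open the fork now and push it the rest of the way across.

Emit:
arm_command(rows="0.4 -5 0 0 0 0 0;0.4 0 0 5 0 0 0;0.4 0 0 0 0 0 0;0.4 8 0 0 0 0 0;0.4 9 0 0 0 0 0")

```text
time_s: 10.68
position: [0.6222, 0.1434, 0.0447]
tool_rot: [[-0.975, 0.221, 0.0], [0.221, 0.975, -0.0], [-0.0, -0.0, -1.0]]
ft_force: [0.8, 0.7, -0.7]
grip_width: 0.0514
```

Emit:
arm_command(rows="0.4 10 0 0 0 0 0;0.4 10 0 0 0 0 0;0.4 10 0 0 0 0 0;0.4 10 0 0 0 0 0;0.4 10 0 0 0 0 0")

```text
time_s: 11.1
position: [0.5728, 0.1547, 0.0451]
tool_rot: [[-0.975, 0.22, 0.0], [0.22, 0.975, -0.0], [-0.0, -0.0, -1.0]]
ft_force: [0.8, -0.5, 0.0]
grip_width: 0.0512
```

Emit:
arm_command(rows="0.4 7 0 0 0 0 0;0.4 5 0 0 0 0 0;0.4 -8 0 0 0 0 0;0.4 0 0 -30 0 0 0;0.4 -20 0 -30 0 0 0")

```text
time_s: 11.52
position: [0.5871, 0.1515, 0.1045]
tool_rot: [[-0.976, 0.219, -0.006], [0.219, 0.976, -0.0], [0.006, -0.002, -1.0]]
ft_force: [1.5, 1.1, -0.6]
grip_width: 0.0511
```

```bash
python3 -c "
from h import *
near(BM,BA,'blue',('scene','top'))
need(*mate(BM,BA,(0,-.29)),.15,-12.7)"
```

```text
scene [354. 275.] ctr [0.6902 0.0757] rel [ 0.2125 -0.2507] size [51.9 53.8] ang 51.0
scene [405. 169.] ctr [0.5378 0.3678] rel [-0.0003  0.0007] size [37.7 36.8] ang 76.0
scene [505. 344.] ctr [0.9964 0.2155] rel [ 0.4805 -0.047 ] size [80.7 79.5] ang 89.9
scene [145. 335.] ctr [ 0.5367 -0.349 ] rel [ 0.1561 -0.6987] size [89.8 90.7] ang 6.3
scene [259. 212.] ctr [0.4232 0.0073] rel [-0.0329 -0.3761] size [89.6 89.5] ang 71.1
scene [404. 170.] ctr [0.5385 0.367 ] rel [0.0005 0.0001] size [89.8 88.5] ang 77.3
top [202. 251.] ctr [0.5386 0.3673] rel [0.0005 0.0004] size [36.  35.1] ang 77.1
top [323. 190.] ctr [0.6962 0.0717] rel [ 0.2193 -0.2532] size [52.9 49.3] ang 0.7
top [348. 302.] ctr [0.4226 0.008 ] rel [-0.0336 -0.3756] size [89.9 88.5] ang 71.2
top [494. 257.] ctr [ 0.5353 -0.3491] rel [ 0.1548 -0.6991] size [88. 90.] ang 6.0
top [202. 251.] ctr [0.5382 0.367 ] rel [0.0002 0.0001] size [89.1 88.9] ang 77.4
t 11.62 pos [0.5939 0.1504 0.1099] yang 77.2 -> shift [101.6 -91.  -41.4] rz 89.9 q1,q6 [  3.2 -74.1] F [ 0.9 -0.3  0.8]
```

Emit:
arm_command(rows="0.4 25 -23 -10 0 0 0;0.4 25 -23 -10 0 0 0;0.4 26 -23 -10 0 0 0;0.4 26 -22 -10 0 0 0;0.4 0 0 0 0 0 7")

```text
time_s: 12.03
position: [0.4661, 0.0831, 0.1462]
tool_rot: [[-0.941, 0.337, -0.002], [0.337, 0.941, -0.0], [0.001, -0.001, -1.0]]
ft_force: [1.9, 0.5, 0.4]
grip_width: 0.0513
```

Emit:
arm_command(rows="0.4 0 0 0 0 0 7;0.4 0 0 0 0 0 7;0.4 0 0 0 0 0 7;0.4 0 0 0 0 0 7;0.4 0 0 0 0 0 7")

```text
time_s: 12.45
position: [0.4702, 0.0844, 0.145]
tool_rot: [[-0.572, 0.82, 0.0], [0.82, 0.572, 0.0], [-0.0, 0.0, -1.0]]
ft_force: [0.7, -0.1, -0.1]
grip_width: 0.0509
```

Emit:
arm_command(rows="0.4 0 0 0 0 0 7;0.4 0 0 0 0 0 7;0.4 0 0 0 0 0 7;0.4 0 0 0 0 0 7;0.4 0 0 0 0 0 7")

```text
time_s: 12.87
position: [0.4702, 0.0845, 0.1449]
tool_rot: [[0.002, 1.0, -0.0], [1.0, -0.002, -0.0], [-0.0, -0.0, -1.0]]
ft_force: [0.5, -0.6, 1.2]
grip_width: 0.0513
```

Emit:
arm_command(rows="0.4 0 0 0 0 0 7;0.4 0 0 0 0 0 6;0.4 0 0 0 0 0 0")

```text
time_s: 13.12
position: [0.4702, 0.0845, 0.145]
tool_rot: [[0.224, 0.975, 0.0], [0.975, -0.224, -0.0], [-0.0, 0.0, -1.0]]
ft_force: [-0.5, -0.0, 0.5]
grip_width: 0.0511
```

```bash
python3 -c "
from h import *
near(BM,BA,'blue',('scene','top'))
need(*mate(BM,BA,(0,-.285)),.042,-12.7)"|grep -v 'size \[8[01]'
```

```text
scene [354. 275.] ctr [0.6902 0.0757] rel [ 0.2125 -0.2507] size [51.9 53.8] ang 51.0
scene [333. 200.] ctr [0.5052 0.1657] rel [ 0.0123 -0.2036] size [37.3 36. ] ang 77.8
scene [405. 169.] ctr [0.5378 0.3678] rel [-0.0003  0.0007] size [37.7 36.8] ang 76.0
scene [505. 344.] ctr [0.9962 0.2156] rel [ 0.4803 -0.0469] size [79.7 80.8] ang 0.3
scene [144. 335.] ctr [ 0.5367 -0.349 ] rel [ 0.1561 -0.6987] size [89.8 90.7] ang 6.3
scene [259. 212.] ctr [0.4232 0.0073] rel [-0.0329 -0.3761] size [89.6 89.5] ang 71.1
scene [333. 200.] ctr [0.5051 0.1651] rel [ 0.0123 -0.2041] size [89.7 89.5] ang 77.3
scene [404. 170.] ctr [0.5386 0.3669] rel [0.0006 0.0001] size [89.8 88.8] ang 77.6
top [202. 251.] ctr [0.5386 0.3673] rel [0.0005 0.0005] size [35.5 35.1] ang 77.3
top [323. 190.] ctr [0.6963 0.0705] rel [ 0.2196 -0.2544] size [52.9 46.9] ang 0.8
top [494. 257.] ctr [ 0.536  -0.3492] rel [ 0.1555 -0.6991] size [89.8 90.6] ang 5.9
top [202. 251.] ctr [0.5381 0.3669] rel [ 0.0001 -0.0001] size [90.1 89.6] ang 77.0
t 13.22 pos [0.47   0.0846 0.145 ] yang -12.5 -> shift [  5.5   4.3 103. ] rz 0.2 q1,q6 [-4.   8.5] F [-0.1 -0.1 -0.1]
```

Emit:
arm_command(rows="0.4 5 16 30 0 0 0;0.4 0 0 30 0 0 0;0.4 0 0 28 0 0 0;0.4 0 0 15 0 0 0;0.4 10 0 0 0 0 0")

```text
time_s: 13.63
position: [0.4872, 0.0951, 0.0393]
tool_rot: [[0.219, 0.976, -0.006], [0.976, -0.219, 0.0], [-0.001, -0.006, -1.0]]
ft_force: [-0.1, 0.8, -1.1]
grip_width: 0.0511
```

Emit:
arm_command(rows="0.4 10 0 0 0 0 0;0.4 10 -1 0 0 0 0;0.4 10 -1 0 0 0 0;0.4 10 -1 0 0 0 0;0.4 10 -1 0 0 0 0")

```text
time_s: 14.05
position: [0.4961, 0.1467, 0.043]
tool_rot: [[0.219, 0.976, 0.002], [0.976, -0.219, -0.0], [0.0, 0.002, -1.0]]
ft_force: [-0.1, -3.1, 2.6]
grip_width: 0.0513
```

Emit:
arm_command(rows="0.4 10 -1 0 0 0 0;0.4 10 -2 0 0 0 0;0.4 10 -2 0 0 0 0;0.4 10 -1 0 0 0 0;0.4 10 -1 0 0 0 0")

```text
time_s: 14.47
position: [0.4998, 0.1968, 0.0422]
tool_rot: [[0.22, 0.975, -0.0], [0.975, -0.22, -0.0], [-0.0, -0.0, -1.0]]
ft_force: [-0.3, -3.8, 2.3]
grip_width: 0.0513
```

```bash
python3 -c "
from h import *
near(BM,BA,'blue',('scene','top'))
need(*mate(BM,BA,(0,-.146)),.042,-12.7)"|grep -v 'size \[8[01]'
```

```text
scene [354. 275.] ctr [0.6902 0.0757] rel [ 0.2125 -0.2507] size [51.9 53.8] ang 51.0
scene [363. 185.] ctr [0.5129 0.251 ] rel [ 0.001  -0.1187] size [34.7 36.1] ang 77.2
scene [405. 169.] ctr [0.5378 0.3678] rel [-0.0003  0.0007] size [37.7 36.8] ang 76.0
scene [505. 344.] ctr [0.9963 0.2156] rel [ 0.4803 -0.0469] size [79.8 80.8] ang 0.3
scene [144. 335.] ctr [ 0.5367 -0.349 ] rel [ 0.1561 -0.6987] size [89.8 90.7] ang 6.3
scene [259. 212.] ctr [0.4232 0.0073] rel [-0.0329 -0.3761] size [89.6 89.5] ang 71.1
scene [404. 170.] ctr [0.5386 0.3669] rel [0.0006 0.0001] size [89.8 88.8] ang 77.6
top [202. 251.] ctr [0.5386 0.3674] rel [0.0005 0.0005] size [35.9 35.1] ang 77.1
top [323. 190.] ctr [0.6963 0.0705] rel [ 0.2196 -0.2544] size [52.9 46.9] ang 0.8
top [348. 302.] ctr [0.4222 0.0078] rel [-0.034  -0.3759] size [90.8 88.5] ang 70.7
top [494. 257.] ctr [ 0.5353 -0.3493] rel [ 0.1549 -0.6993] size [88.6 90.5] ang 6.1
top [202. 251.] ctr [0.5382 0.367 ] rel [0.0002 0.    ] size [89.8 88.9] ang 77.4
t 14.57 pos [0.4998 0.1974 0.042 ] yang -12.6 -> shift [27.8 -0.   0. ] rz 0.1 q1,q6 [ 8.9 21.5] F [-0.1 -0.2  0.6]
```

Emit:
arm_command(rows="0.4 8 0 0 0 0 0;0.4 7 0 0 0 0 0;0.4 6 0 0 0 0 0;0.4 5 0 0 0 0 0;0.4 3 0 0 0 0 0")

```text
time_s: 14.98
position: [0.5063, 0.2247, 0.042]
tool_rot: [[0.22, 0.975, -0.0], [0.975, -0.22, 0.0], [0.0, -0.0, -1.0]]
ft_force: [0.9, -1.9, -1.8]
grip_width: 0.0513
```

Emit:
arm_command(rows="0.4 1 0 0 0 0 0;0.4 0 0 0 0 0 0")

```text
time_s: 15.15
position: [0.5065, 0.2252, 0.0421]
tool_rot: [[0.22, 0.975, 0.0], [0.975, -0.22, 0.0], [0.0, 0.0, -1.0]]
ft_force: [0.4, 0.2, -0.8]
grip_width: 0.0515
```

Emit:
arm_command(rows="0.4 -10 0 0 0 0 0;0.4 0 0 -30 0 0 0;0.4 0 0 -40 0 0 0;0.4 0 0 -38 0 0 0;0.4 0 0 0 0 0 0")

```text
time_s: 15.57
position: [0.5068, 0.2152, 0.1571]
tool_rot: [[0.221, 0.975, 0.012], [0.975, -0.221, 0.002], [0.005, 0.011, -1.0]]
ft_force: [1.0, 0.8, 1.6]
grip_width: 0.0512
```

```bash
python3 -c "
from h import *
near(BM,BA,'blue',('scene','top'))
need(*mate(RM,RA,(-.153,.364)),.15,-83.5)"|grep -v 'size \[8[01]'
```

```text
scene [354. 275.] ctr [0.6902 0.0757] rel [ 0.2125 -0.2507] size [51.9 53.8] ang 51.0
scene [373. 181.] ctr [0.5195 0.2796] rel [ 0.0011 -0.0893] size [37.4 35.9] ang 77.2
scene [405. 169.] ctr [0.5378 0.3678] rel [-0.0003  0.0007] size [37.7 36.8] ang 76.0
scene [505. 344.] ctr [0.9962 0.2157] rel [ 0.4802 -0.0468] size [79.9 80.8] ang 0.6
scene [144. 336.] ctr [ 0.5367 -0.349 ] rel [ 0.1561 -0.6987] size [89.8 90.7] ang 6.3
scene [259. 211.] ctr [0.4232 0.0074] rel [-0.0329 -0.3761] size [89.5 89.8] ang 71.3
top [323. 190.] ctr [0.6963 0.0705] rel [ 0.2196 -0.2544] size [52.9 46.9] ang 0.8
top [348. 302.] ctr [0.4224 0.0078] rel [-0.0338 -0.3759] size [90.6 88.9] ang 71.3
top [494. 257.] ctr [ 0.536  -0.3492] rel [ 0.1555 -0.6991] size [89.6 90.7] ang 5.8
t 15.67 pos [0.5045 0.2147 0.1513] yang -12.8 -> shift [-249.6 -108.8    0.7] rz 70.7 q1,q6 [10.7 23.4] F [ 0.2  0.3 -0.3]
```

Emit:
arm_command(rows="0.4 -36 -16 0 0 0 0;0.4 -36 -16 0 0 0 0;0.4 -36 -16 0 0 0 0;0.4 -36 -16 0 0 0 0;0.4 -36 -15 0 0 0 0")

```text
time_s: 16.08
position: [0.3851, 0.0561, 0.1488]
tool_rot: [[0.22, 0.976, -0.003], [0.976, -0.22, 0.0], [-0.0, -0.003, -1.0]]
ft_force: [1.0, -1.3, 0.6]
grip_width: 0.0514
```

Emit:
arm_command(rows="0.4 -35 -15 0 0 0 0;0.4 -35 -15 0 0 0 0;0.4 0 0 0 0 0 7;0.4 0 0 0 0 0 7;0.4 0 0 0 0 0 7")

```text
time_s: 16.5
position: [0.3417, -0.0052, 0.1491]
tool_rot: [[0.562, 0.827, -0.002], [0.827, -0.562, 0.001], [-0.001, -0.002, -1.0]]
ft_force: [0.5, 0.9, -0.0]
grip_width: 0.0512
```

Emit:
arm_command(rows="0.4 0 0 0 0 0 7;0.4 0 0 0 0 0 7;0.4 0 0 0 0 0 7;0.4 0 0 0 0 0 7;0.4 0 0 0 0 0 7")

```text
time_s: 16.92
position: [0.3419, -0.0045, 0.149]
tool_rot: [[0.934, 0.357, -0.003], [0.357, -0.934, 0.001], [-0.002, -0.002, -1.0]]
ft_force: [-0.5, -0.6, 0.3]
grip_width: 0.0514
```

Emit:
arm_command(rows="0.4 0 0 0 0 0 7;0.4 0 0 0 0 0 7.1;0.4 0 0 0 0 0 0")

```text
time_s: 17.17
position: [0.342, -0.0045, 0.1491]
tool_rot: [[0.993, 0.12, -0.002], [0.12, -0.993, 0.001], [-0.002, -0.001, -1.0]]
ft_force: [0.1, 0.5, 0.6]
grip_width: 0.0513
```

```bash
python3 -c "
from h import *
need(*mate(RM,RA,(-.153,.364)),.042,-83.5)"
```

```text
t 17.17 pos [ 0.342  -0.0045  0.1491] yang -83.1 -> shift [  1.5   0.5 107.1] rz 0.4 q1,q6 [-20.8  62.3] F [0.1 0.5 0.6]
```

Emit:
arm_command(rows="0.4 0 0 30 0 0 0.4;0.4 0 0 30 0 0 0;0.4 0 0 30 0 0 0;0.4 0 0 17 0 0 0;0.4 0 0 0 0 0 0")

```text
time_s: 17.58
position: [0.3409, -0.004, 0.0405]
tool_rot: [[0.993, 0.121, -0.007], [0.121, -0.993, 0.003], [-0.007, -0.004, -1.0]]
ft_force: [-0.0, 0.1, 0.4]
grip_width: 0.051
```

Emit:
arm_command(rows="0.4 9 0 0 0 0 0;0.4 9 0 0 0 0 0;0.4 9 0 0 0 0 0;0.4 9 0 0 0 0 0;0.4 9 0 0 0 0 0")

```text
time_s: 18.0
position: [0.3884, 0.001, 0.0438]
tool_rot: [[0.993, 0.119, 0.0], [0.119, -0.993, -0.0], [0.0, 0.0, -1.0]]
ft_force: [-4.6, -1.1, 4.6]
grip_width: 0.0513
```

Emit:
arm_command(rows="0.4 9 0 0 0 0 0;0.4 9 0 0 0 0 0;0.4 9 0 0 0 0 0;0.4 8 0 0 0 0 0;0.4 7 0 0 0 0 0")

```text
time_s: 18.42
position: [0.4297, 0.0061, 0.0434]
tool_rot: [[0.993, 0.119, -0.001], [0.119, -0.993, 0.0], [-0.001, -0.0, -1.0]]
ft_force: [-5.7, -1.0, 5.5]
grip_width: 0.0512
```

```bash
python3 -c "
from h import *
near(RM,RA,'red',('scene','top'))
need(*mate(RM,RA,(-.056,.364)),.042,-83.5)"|grep -v 'size \[8[01]'
```

```text
scene [145. 335.] ctr [ 0.5366 -0.3493] rel [ 0.     -0.0003] size [40.9 41.1] ang 14.3
scene [276. 225.] ctr [0.4789 0.0169] rel [-0.0158  0.37  ] size [38.5 40.9] ang 13.9
scene [505. 344.] ctr [0.9964 0.2155] rel [0.5209 0.5088] size [79.5 80.7] ang 0.1
scene [145. 335.] ctr [ 0.5367 -0.349 ] rel [ 0.0002 -0.    ] size [89.8 90.7] ang 6.3
scene [276. 225.] ctr [0.4788 0.0165] rel [-0.016   0.3697] size [89.7 88.6] ang 72.5
top [494. 257.] ctr [ 0.5351 -0.3493] rel [-0.0014 -0.0002] size [39.3 40.5] ang 0.6
top [357. 181.] ctr [ 0.7189 -0.0107] rel [0.2195 0.3155] size [55.7 52. ] ang 0.8
top [494. 257.] ctr [ 0.536 -0.349] rel [-0.0005  0.0001] size [89.8 90.2] ang 6.0
t 18.52 pos [0.4307 0.0059 0.0434] yang -83.2 -> shift [8.9 0.6 1.4] rz 0.3 q1,q6 [-15.1  68.1] F [0.2 0.5 0.3]
```

The box moved but didn't square up: its corner sits cradled between the fingers. I'll back off and turn it with shut fingers on the low corner.

Emit:
arm_command(rows="0.4 -15 0 0 0 0 0;0.4 -17 0 0 0 0 0;0.4 0 22 0 0 0 0;1 0 0 0 0 0 0;1 0 0 0 0 0 0")

```text
time_s: 18.93
position: [0.4008, -0.0205, 0.0433]
tool_rot: [[0.993, 0.116, 0.001], [0.116, -0.993, -0.0], [0.001, 0.001, -1.0]]
ft_force: [0.1, -0.3, 0.5]
grip_width: 0.0277
```

Emit:
arm_command(rows="1 0 0 0 0 0 0;1 8 0 0 0 0 0;1 8 0 0 0 0 0;1 8 0 0 0 0 0;1 7 0 0 0 0 0")

```text
time_s: 19.35
position: [0.4318, -0.0158, 0.0431]
tool_rot: [[0.993, 0.119, -0.0], [0.119, -0.993, -0.0], [-0.0, 0.0, -1.0]]
ft_force: [-3.3, -0.4, 2.0]
grip_width: 0.0003
```

```bash
python3 -c "
from h import *
near(RM,RA,'red',('scene',))
need(*mate(RM,RA,(-.056,.364)),.042,-83.5)"|grep -v 'size \[[87][019]'
```

```text
scene [145. 335.] ctr [ 0.5366 -0.3493] rel [ 0.     -0.0003] size [40.9 41.3] ang 14.3
scene [282. 228.] ctr [0.4954 0.0226] rel [0.0012 0.3739] size [41.6 38.7] ang 52.2
t 19.4 pos [ 0.4331 -0.0161  0.0432] yang -83.2 -> shift [  9.2 -21.4   1.2] rz 0.3 q1,q6 [-17.9  65.3] F [ 0.4 -0.3  0.6]
```

Emit:
arm_command(rows="1 -12 0 0 0 0 0;1 0 0 -30 0 0 0;1 0 0 -40 0 0 -7;1 0 0 0 0 0 -7;1 0 0 0 0 0 -7")

```text
time_s: 19.82
position: [0.4203, -0.0177, 0.115]
tool_rot: [[0.882, 0.472, 0.005], [0.472, -0.882, -0.002], [0.004, 0.004, -1.0]]
ft_force: [0.3, -0.3, 0.1]
grip_width: 0.0001
```

Emit:
arm_command(rows="1 0 0 0 0 0 -7;1 0 0 0 0 0 -7;1 0 0 0 0 0 -7;1 0 0 0 0 0 -7;1 0 0 0 0 0 -7")

```text
time_s: 20.23
position: [0.4194, -0.0175, 0.1132]
tool_rot: [[0.452, 0.892, 0.001], [0.892, -0.452, 0.0], [0.0, 0.0, -1.0]]
ft_force: [1.2, 0.4, 0.0]
grip_width: -0.0001
```

Emit:
arm_command(rows="1 0 0 0 0 0 -7;1 0 0 0 0 0 -7;1 0 0 0 0 0 -7;1 0 0 0 0 0 -7;1 0 0 0 0 0 -6")

```text
time_s: 20.65
position: [0.4194, -0.0175, 0.1132]
tool_rot: [[-0.124, 0.992, 0.001], [0.992, 0.124, -0.0], [-0.0, 0.001, -1.0]]
ft_force: [-1.2, -0.1, -1.0]
grip_width: 0.0002
```

```bash
python3 -c "
from h import *
near(RM,RA,'red',('scene','top'))
need(*mate(RM,RA,(-.03,.463)),.113,6.5)"|grep -v 'size \[[87][019]'
```

```text
scene [145. 335.] ctr [ 0.5366 -0.3493] rel [ 0.     -0.0003] size [40.9 41.3] ang 14.3
scene [283. 228.] ctr [0.4968 0.0244] rel [0.0028 0.3755] size [41.8 38.7] ang 52.2
top [494. 256.] ctr [ 0.5369 -0.3499] rel [ 0.0003 -0.001 ] size [39.8 39.5] ang 44.2
top [357. 181.] ctr [ 0.7189 -0.0107] rel [0.2195 0.3155] size [55.7 52. ] ang 0.8
t 20.75 pos [ 0.4193 -0.0175  0.1132] yang 6.9 -> shift [120.1  49.6   0.2] rz 0.4 q1,q6 [-18.7 -25.5] F [ 0.4 -0.7 -0.5]
```

Emit:
arm_command(rows="1 30 12 0 0 0 0;1 30 12 0 0 0 0;1 30 13 0 0 0 0;1 30 13 0 0 0 0.4;1 0 0 0 0 0 0")

```text
time_s: 21.17
position: [0.4556, 0.1116, 0.1132]
tool_rot: [[-0.111, 0.994, 0.002], [0.994, 0.111, 0.001], [0.001, 0.002, -1.0]]
ft_force: [-0.2, -0.4, -0.1]
grip_width: 0.0003
```

```bash
python3 -c "
from h import *
near(RM,RA,'red',('scene','top'))
need(*mate(RM,RA,(-.03,.463)),.042,6.5)"|grep -v 'size \[[7]'
```

```text
scene [145. 335.] ctr [ 0.5366 -0.3493] rel [ 0.     -0.0003] size [40.9 41.3] ang 14.3
scene [283. 228.] ctr [0.4968 0.0244] rel [0.0028 0.3755] size [41.8 38.7] ang 52.2
scene [144. 335.] ctr [ 0.5367 -0.349 ] rel [ 0.0002 -0.    ] size [89.8 90.7] ang 6.3
scene [283. 229.] ctr [0.4977 0.0227] rel [0.0036 0.3737] size [89.4 91.3] ang 77.3
top [342. 270.] ctr [0.4982 0.0204] rel [0.0038 0.3713] size [40.6 35.3] ang 13.3
top [494. 257.] ctr [ 0.5351 -0.3493] rel [-0.0014 -0.0002] size [39.3 40.5] ang 0.6
top [357. 181.] ctr [ 0.7189 -0.0107] rel [0.2195 0.3155] size [55.7 52. ] ang 0.8
top [494. 257.] ctr [ 0.536  -0.3492] rel [-0.0005 -0.0001] size [89.8 90.6] ang 5.9
t 21.27 pos [0.4545 0.1083 0.113 ] yang 6.4 -> shift [-0.7 -0.3 71. ] rz -0.1 q1,q6 [-1.2 -7.5] F [ 0.8  0.6 -0.6]
```

Emit:
arm_command(rows="1 0 0 30 0 0 0;1 0 0 25 0 0 0;1 0 0 16 0 0 0;1 -8 0 0 0 0 0;1 -8 0 0 0 0 0")

```text
time_s: 21.68
position: [0.456, 0.0903, 0.0421]
tool_rot: [[-0.109, 0.994, -0.001], [0.994, 0.109, -0.0], [0.0, -0.001, -1.0]]
ft_force: [0.9, 0.1, 0.3]
grip_width: 0.0003
```

Emit:
arm_command(rows="1 -8 0 0 0 0 0;1 -8 0 0 0 0 0;1 -8 0 0 0 0 0;1 -2 0 0 0 0 0")

```text
time_s: 22.02
position: [0.4596, 0.0643, 0.0429]
tool_rot: [[-0.109, 0.994, 0.001], [0.994, 0.109, -0.0], [-0.0, 0.001, -1.0]]
ft_force: [-1.4, 2.8, 2.9]
grip_width: -0.0
```

Emit:
arm_command(rows="1 10 0 0 0 0 0;0.3 12 16 0 0 0 0;0.3 0 16 0 0 0 0;0.3 0 0 0 0 0 0")

```text
time_s: 22.35
position: [0.4909, 0.0922, 0.0426]
tool_rot: [[-0.112, 0.994, 0.004], [0.994, 0.112, -0.0], [-0.001, 0.004, -1.0]]
ft_force: [-0.2, 0.4, 0.8]
grip_width: 0.0357
```

```bash
python3 -c "
from h import *
near(RM,RA,'red',('scene','top'))
need(*mate(RM,RA,(0,.427)),.042,6.5)"|grep -v 'size \[[7]'
```

```text
scene [145. 335.] ctr [ 0.5366 -0.3493] rel [ 0.     -0.0003] size [40.9 41.3] ang 14.3
scene [278. 235.] ctr [0.5065 0.0035] rel [0.0101 0.3537] size [41.2 40.9] ang 54.6
scene [505. 345.] ctr [0.9964 0.2155] rel [0.5209 0.5088] size [80.7 79.6] ang 90.0
scene [144. 336.] ctr [ 0.5367 -0.3493] rel [ 0.0002 -0.0004] size [89.8 90. ] ang 6.3
scene [277. 236.] ctr [0.5059 0.0032] rel [0.0094 0.3534] size [89.6 89.7] ang 83.5
top [494. 257.] ctr [ 0.5351 -0.3493] rel [-0.0014 -0.0002] size [39.3 40.5] ang 0.6
top [357. 181.] ctr [ 0.7189 -0.0107] rel [0.2195 0.3155] size [55.7 52. ] ang 0.8
top [494. 257.] ctr [ 0.5353 -0.3491] rel [-0.0012  0.0001] size [88.5 90.1] ang 6.2
t 22.45 pos [0.4882 0.0917 0.0421] yang 6.4 -> shift [-16.3  -1.8   0.1] rz -0.1 q1,q6 [-3.  -9.5] F [-0.4  0.2 -0.3]
```

Emit:
arm_command(rows="0.3 -8 7 0 0 0 0;0.3 -10 0 0 0 0 0;0.3 -10 0 0 0 0 0;0.3 -10 0 0 0 0 0;0.3 -10 0 0 0 0 0")

```text
time_s: 22.87
position: [0.5003, 0.0429, 0.0421]
tool_rot: [[-0.11, 0.994, -0.001], [0.994, 0.11, 0.0], [0.001, -0.001, -1.0]]
ft_force: [-1.6, 2.4, 1.2]
grip_width: 0.0598
```

Emit:
arm_command(rows="0.3 -10 0 0 0 0 0;0.3 -10 0 0 0 0 0;0.3 -10 0 0 0 0 0;0.3 -10 0 0 0 0 0;0.3 -10 0 0 0 0 0")

```text
time_s: 23.28
position: [0.5065, -0.0066, 0.0421]
tool_rot: [[-0.111, 0.994, 0.0], [0.994, 0.111, -0.0], [-0.0, 0.0, -1.0]]
ft_force: [0.4, 1.7, 0.6]
grip_width: 0.0599
```

```bash
python3 -c "
from h import *
near(RM,RA,'red',('scene','top'))
need(*mate(RM,RA,(0,.145)),.042,6.5)"|grep -v 'size \[[7]'
```

```text
scene [145. 335.] ctr [ 0.5366 -0.3493] rel [ 0.     -0.0003] size [40.9 41.3] ang 14.3
scene [259. 256.] ctr [ 0.524  -0.0601] rel [0.0202 0.2885] size [40.7 38.5] ang 52.4
scene [505. 345.] ctr [0.9964 0.2155] rel [0.5208 0.5088] size [80.5 79.6] ang 90.0
scene [144. 336.] ctr [ 0.5369 -0.3494] rel [ 0.0003 -0.0004] size [89.8 90. ] ang 6.1
scene [259. 256.] ctr [ 0.5238 -0.0609] rel [0.0199 0.2876] size [89.3 89.8] ang 5.7
top [494. 257.] ctr [ 0.5351 -0.3493] rel [-0.0014 -0.0002] size [39.3 40.5] ang 0.6
top [357. 181.] ctr [ 0.7189 -0.0106] rel [0.2195 0.3155] size [55.7 52. ] ang 0.8
top [494. 257.] ctr [ 0.5353 -0.3488] rel [-0.0012  0.0003] size [88.  89.6] ang 5.9
t 23.38 pos [ 0.5068 -0.0072  0.0422] yang 6.3 -> shift [-198.    -8.4    0.3] rz -0.2 q1,q6 [-14.2 -20.5] F [0.3 0.2 0.4]
```

Emit:
arm_command(rows="0.3 -11 -1 0 0 0 0;0.3 -11 -1 0 0 0 0;0.3 -11 -1 0 0 0 0;0.3 -11 -2 0 0 0 0;0.3 -11 -1 0 0 0 0")

```text
time_s: 23.8
position: [0.5062, -0.062, 0.0421]
tool_rot: [[-0.111, 0.994, -0.0], [0.994, 0.111, 0.0], [0.0, -0.0, -1.0]]
ft_force: [-0.6, 0.5, -0.4]
grip_width: 0.0599
```

Emit:
arm_command(rows="0.3 -11 -1 0 0 0 0;0.3 -11 -1 0 0 0 0;0.3 -11 -2 0 0 0 0;0.3 -11 -1 0 0 0 0;0.3 -11 -1 0 0 0 0")

```text
time_s: 24.22
position: [0.5065, -0.1173, 0.0421]
tool_rot: [[-0.111, 0.994, -0.0], [0.994, 0.111, 0.0], [0.0, -0.0, -1.0]]
ft_force: [0.2, 0.6, -0.0]
grip_width: 0.0594
```

```bash
python3 -c "
from h import *
near(RM,RA,'red',('scene','top'))
need(*mate(RM,RA,(0,.145)),.042,6.5)"|grep -v 'size \[[7]'
```

```text
scene [145. 335.] ctr [ 0.5366 -0.3493] rel [ 0.     -0.0003] size [40.9 41.3] ang 14.3
scene [216. 283.] ctr [ 0.5243 -0.1716] rel [0.008  0.1777] size [39.9 38.4] ang 52.6
scene [505. 345.] ctr [0.9964 0.2155] rel [0.5208 0.5088] size [80.5 79.6] ang 90.0
scene [144. 336.] ctr [ 0.5367 -0.3493] rel [ 0.0002 -0.0004] size [89.8 90. ] ang 6.3
scene [216. 284.] ctr [ 0.5242 -0.1709] rel [0.008  0.1784] size [88.7 90.5] ang 6.5
top [494. 257.] ctr [ 0.5351 -0.3494] rel [-0.0015 -0.0002] size [39.3 40.6] ang 0.6
top [356. 181.] ctr [ 0.7189 -0.0107] rel [0.2195 0.3155] size [55.7 52. ] ang 0.8
top [494. 257.] ctr [ 0.5353 -0.3489] rel [-0.0012  0.0003] size [88.  89.7] ang 6.0
t 24.32 pos [ 0.5069 -0.1181  0.0422] yang 6.3 -> shift [-87.7   3.6   0.3] rz -0.2 q1,q6 [-26.2 -32.4] F [-0.3 -0.  -0.2]
```

Emit:
arm_command(rows="0.3 -11 -1 0 0 0 0;0.3 -11 -1 0 0 0 0;0.3 -11 -1 0 0 0 0;0.3 -11 -1 0 0 0 0;0.3 -11 -1 0 0 0 0")

```text
time_s: 24.73
position: [0.5077, -0.1725, 0.0421]
tool_rot: [[-0.111, 0.994, -0.0], [0.994, 0.111, 0.0], [0.0, -0.0, -1.0]]
ft_force: [0.1, 1.3, 0.9]
grip_width: 0.0599
```

Emit:
arm_command(rows="0.3 -10 -1 0 0 0 0;0.3 -9 -1 0 0 0 0;0.3 -6 -1 0 0 0 0;0.3 -5 0 0 0 0 0;0.3 -3 0 0 0 0 0")

```text
time_s: 25.15
position: [0.5083, -0.2047, 0.0421]
tool_rot: [[-0.11, 0.994, -0.0], [0.994, 0.11, 0.001], [0.001, -0.0, -1.0]]
ft_force: [2.3, 19.3, 5.7]
grip_width: 0.0597
```

Emit:
arm_command(rows="0.3 -1 0 0 0 0 0;0.3 0 0 0 0 0 0")

```text
time_s: 25.32
position: [0.5084, -0.2045, 0.0421]
tool_rot: [[-0.111, 0.994, -0.001], [0.994, 0.111, 0.002], [0.002, -0.0, -1.0]]
ft_force: [0.1, 5.1, 1.5]
grip_width: 0.0598
```

```bash
python3 -c "
from h import *
near(RM,RA,'red',('scene','top'))
need(*mate(RM,RA,(0,.145)),.042,6.5)"|grep -v 'size \[[7]'
```

```text
scene [145. 335.] ctr [ 0.5366 -0.3493] rel [ 0.     -0.0003] size [40.9 41.3] ang 14.3
scene [181. 306.] ctr [ 0.5262 -0.2593] rel [-0.0001  0.0903] size [40.7 41.7] ang 34.5
scene [505. 345.] ctr [0.9964 0.2155] rel [0.5208 0.5088] size [80.4 79.6] ang 90.0
top [357. 181.] ctr [ 0.7189 -0.0106] rel [0.2195 0.3155] size [55.8 51.9] ang 0.5
t 25.42 pos [ 0.5084 -0.2045  0.0421] yang 6.4 -> shift [-1.7 11.6  0.1] rz -0.1 q1,q6 [-34.3 -40.7] F [0.1 5.4 2.1]
```

Emit:
arm_command(rows="0.3 10 0 0 0 0 0;0.3 0 0 -35 0 0 0;0.3 0 0 -35 0 0 0;0 0 0 -35 0 0 -5;0 0 0 0 0 0 -5")

```text
time_s: 25.83
position: [0.5096, -0.1963, 0.1536]
tool_rot: [[-0.286, 0.958, 0.01], [0.958, 0.287, -0.007], [-0.009, 0.007, -1.0]]
ft_force: [1.4, -0.3, -0.4]
grip_width: 0.0817
```

Run:
```python
from h import *
near(RM,RA,'red',('scene','top'))
out=[]
for n,(x,y) in (("scene",(300,240)),("top",(295,155))):
    im=eyes.get_image(n); c=im[y:y+100,x:x+100].copy()
    hs=cv2.cvtColor(c,cv2.COLOR_RGB2HSV); m=((hs[...,0]>14)&(hs[...,0]<32)&(hs[...,1]>110)&(hs[...,2]>150)).astype(np.uint8)
    k,_,st,ce=cv2.connectedComponentsWithStats(m)
    for i in range(1,k):
        if st[i,4]>5: print(n,"brass",st[i],ce[i]+[x,y],plane(n,ce[i]+[x,y],.094),"topmost",plane(n,[ce[i][0]+x,st[i,1]+y+2.5],.094))
    out.append(cv2.resize(c,None,fx=3.8,fy=3.8,interpolation=cv2.INTER_CUBIC))
cv2.imwrite("pics/g.png",cv2.hconcat(out)[...,::-1])
need(.713,-.0105,.15,16.2)
```

```text
scene [145. 335.] ctr [ 0.5366 -0.3493] rel [ 0.     -0.0003] size [40.9 41.3] ang 14.3
scene [181. 306.] ctr [ 0.5262 -0.2593] rel [-0.0001  0.0903] size [40.7 41.7] ang 34.5
scene [505. 345.] ctr [0.9964 0.2155] rel [0.5209 0.5088] size [80.4 79.6] ang 89.9
top [357. 181.] ctr [ 0.7189 -0.0107] rel [0.2195 0.3155] size [55.7 52. ] ang 0.8
scene brass [52 27  6 11 52] [354.2308 272.0577] [[0.7022 0.0653]] topmost [[0.6976 0.0691]]
scene brass [28 55  6 13 60] [330.8667 301.4333] [[ 0.7246 -0.0137]] topmost [[ 0.7178 -0.0084]]
top brass [60 21  5  8 32] [356.9375 179.5   ] [[ 0.7114 -0.0114]] topmost [[ 0.7138 -0.0114]]
top brass [27 31  4  6 23] [323.4348 188.6087] [[0.688  0.0682]] topmost [[0.6883 0.0682]]
t 26.03 pos [ 0.507  -0.195   0.1463] yang 16.2 -> shift [119.5 249.4  -3.8] rz 0.0 q1,q6 [-33.5 -49.8] F [ 0.5 -0.8 -0.3]
```

View pics/g.png

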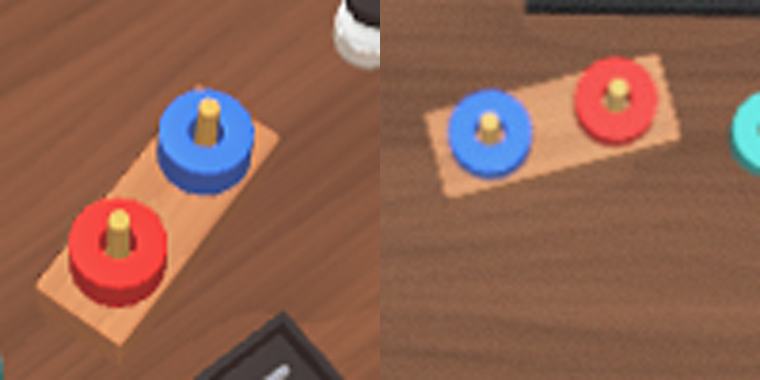

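Red reel on the right-hand post confirmed (top px ~(357,181)). The post top is at about (0.7165, -0.0105), with both views within about 1 mm.

Emit:
arm_command(rows="0 17 36 0 0 0 1.7;0 17 36 0 0 0 0;0 17 36 0 0 0 0;0 17 36 0 0 0 0;0 17 36 0 0 0 0")

```text
time_s: 26.45
position: [0.6599, -0.0651, 0.1453]
tool_rot: [[-0.251, 0.968, -0.003], [0.968, 0.251, 0.001], [0.001, -0.003, -1.0]]
ft_force: [0.9, -0.2, 0.3]
grip_width: 0.0853
```

Emit:
arm_command(rows="0 17 36 0 0 0 0;0 17 36 0 0 0 0;0 0 0 0 0 0 0")

```text
time_s: 26.7
position: [0.7231, -0.0104, 0.1438]
tool_rot: [[-0.256, 0.967, -0.002], [0.967, 0.256, 0.002], [0.002, -0.001, -1.0]]
ft_force: [0.7, -0.4, 0.1]
grip_width: 0.0848
```

```bash
python3 -c "
from h import *
need(.7165,-.0105,.057,14.5)"
```

```text
t 26.7 pos [ 0.7231 -0.0104  0.1438] yang 14.8 -> shift [ 1.4 -6.3 86.8] rz 0.3 q1,q6 [-10.2 -25. ] F [ 0.7 -0.4  0.1]
```

Emit:
arm_command(rows="0 1 -6 25 0 0 0;0 0 0 25 0 0 0;0 0 0 20 0 0 0;0 0 0 10 0 0 0;0 0 0 5 0 0 0", squeeze=25)

```text
time_s: 27.12
position: [0.7131, -0.0162, 0.0591]
tool_rot: [[-0.252, 0.968, -0.005], [0.968, 0.252, 0.001], [0.002, -0.004, -1.0]]
ft_force: [-0.0, -0.0, 0.0]
grip_width: 0.0854
```

Emit:
arm_command(rows="0 0 0 0 0 0 0;1 0 0 0 0 0 0;1 0 0 0 0 0 0;1 0 0 0 0 0 0;1 0 0 0 0 0 0", squeeze=25)

```text
time_s: 27.53
position: [0.715, -0.0164, 0.064]
tool_rot: [[-0.253, 0.967, 0.003], [0.967, 0.253, -0.001], [-0.001, 0.003, -1.0]]
ft_force: [0.3, 0.8, 6.0]
grip_width: 0.053
```

Emit:
arm_command(rows="1 0 0 0 0 0 0;1 0 0 0 0 0 0;1 0 0 -5 0 0 0;1 0 0 -10 0 0 0;1 0 0 -10 0 0 0")

```text
time_s: 27.95
position: [0.7142, -0.0162, 0.0875]
tool_rot: [[-0.253, 0.967, -0.0], [0.967, 0.253, 0.0], [0.0, -0.0, -1.0]]
ft_force: [1.1, -0.3, -2.9]
grip_width: 0.0529
```

Emit:
arm_command(rows="1 0 0 -15 0 0 0;1 0 0 -20 0 0 0;1 0 0 -20 0 0 0;1 0 0 -15 0 0 0;1 0 0 0 0 0 0")

```text
time_s: 28.37
position: [0.7152, -0.0165, 0.162]
tool_rot: [[-0.253, 0.967, 0.006], [0.967, 0.253, -0.001], [-0.003, 0.006, -1.0]]
ft_force: [1.0, -0.0, -0.2]
grip_width: 0.0528
```

Run:
```python
from h import *
im=eyes.get_image("scene"); cv2.imwrite("pics/i.png",cv2.resize(im[200:360,230:430],None,fx=3,fy=3)[...,::-1])
x,y=mate(RM,RA,(0,.012)); need(x,y,.15,14.5)
```

```text
t 28.42 pos [ 0.7146 -0.0164  0.1595] yang 14.7 -> shift [-264.8 -254.9    9.1] rz 0.2 q1,q6 [-10.8 -25.4] F [-0.4  0.4 -2.9]
```

View pics/i.png

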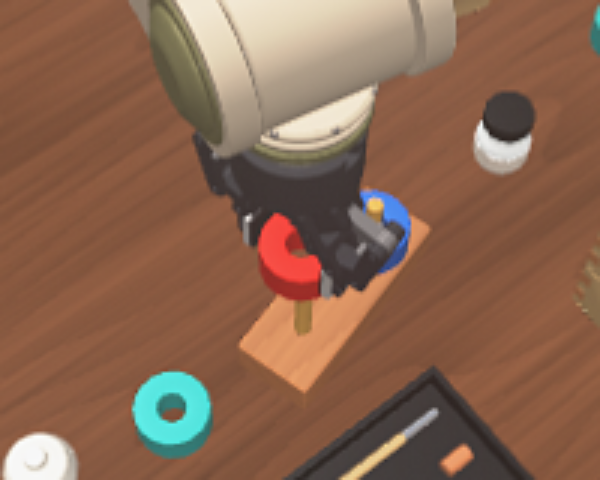

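The red reel hangs level in the jaws at about (300,255) in the crop, clear above the post. The blue reel and its neighbours are in place.

Emit:
arm_command(rows="1 0 0 -20 0 0 0;1 -24 -23 0 0 0 0;1 -27 -26 0 0 0 0;1 -27 -26 0 0 0 0;1 -27 -26 0 0 0 0")

```text
time_s: 28.83
position: [0.6415, -0.1443, 0.1758]
tool_rot: [[-0.254, 0.967, -0.003], [0.967, 0.254, 0.001], [0.001, -0.002, -1.0]]
ft_force: [1.1, 0.2, -0.3]
grip_width: 0.0528
```

Emit:
arm_command(rows="1 -27 -26 0 0 0 0;1 -27 -26 0 0 0 0;1 -27 -26 0 0 0 0;1 -27 -26 0 0 0 0;1 -27 -26 0 0 0 0")

```text
time_s: 29.25
position: [0.5499, -0.308, 0.176]
tool_rot: [[-0.253, 0.967, -0.002], [0.967, 0.253, 0.002], [0.002, -0.002, -1.0]]
ft_force: [0.8, -0.4, -0.6]
grip_width: 0.0526
```

Emit:
arm_command(rows="1 -23 -23 0 0 0 0;1 0 0 25 0 0 0;1 0 0 25 0 0 0;1 0 0 20 0 0 0;1 0 0 0 0 0 0")

```text
time_s: 29.67
position: [0.5329, -0.3335, 0.102]
tool_rot: [[-0.253, 0.967, -0.008], [0.967, 0.253, 0.007], [0.008, -0.006, -1.0]]
ft_force: [-0.8, 0.3, -2.0]
grip_width: 0.0525
```

Run:
```python
from h import *
x,y=mate(RM,RA,(0,.012)); need(x,y,.078,14.5)
im=eyes.get_image("scene"); cv2.imwrite("pics/j.png",cv2.resize(im[230:400,80:280],None,fx=3,fy=3)[...,::-1])
```

```text
t 29.67 pos [ 0.5329 -0.3335  0.102 ] yang 14.6 -> shift [-4.2  1.4 23.9] rz 0.1 q1,q6 [-42.8 -57.5] F [-0.8  0.3 -2. ]
```

View pics/j.png

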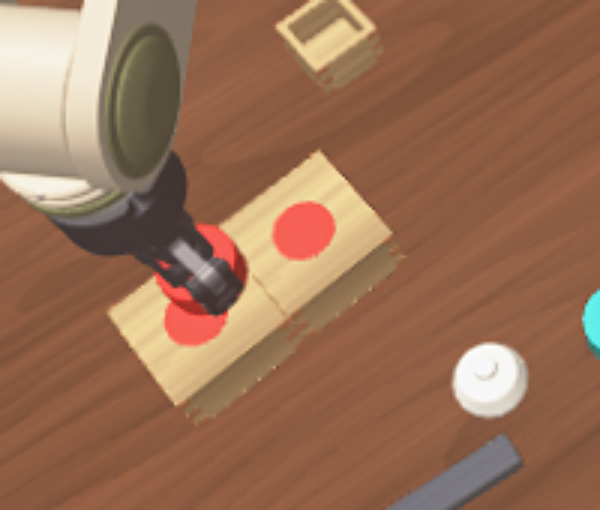

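The red pair meets flush, and the reel hangs over the mate near (205,270). I'll lower it until it touches.

Emit:
arm_command(rows="1 -6 0 10 0 0 0;1 0 0 6 0 0 0;1 0 0 2 0 0 0;1 0 0 0 0 0 0")

```text
time_s: 30.05
position: [0.5366, -0.3408, 0.0889]
tool_rot: [[-0.253, 0.967, -0.0], [0.967, 0.253, 0.0], [0.0, -0.0, -1.0]]
ft_force: [-0.5, 0.6, -2.1]
grip_width: 0.0528
```

Emit:
arm_command(rows="1 0 0 2 0 0 0;1 0 0 0 0 0 0")

```text
time_s: 30.22
position: [0.5368, -0.3408, 0.0873]
tool_rot: [[-0.254, 0.967, 0.0], [0.967, 0.254, -0.0], [-0.0, 0.0, -1.0]]
ft_force: [0.2, -0.0, -1.9]
grip_width: 0.0528
```

Emit:
arm_command(rows="1 0 0 2 0 0 0;1 0 0 0 0 0 0")

```text
time_s: 30.38
position: [0.5367, -0.3408, 0.0851]
tool_rot: [[-0.253, 0.967, -0.0], [0.967, 0.253, -0.0], [-0.0, -0.0, -1.0]]
ft_force: [-0.4, 0.5, -0.9]
grip_width: 0.0526
```

Emit:
arm_command(rows="1 0 0 2 0 0 0;1 0 0 0 0 0 0")

```text
time_s: 30.55
position: [0.5366, -0.3408, 0.0828]
tool_rot: [[-0.253, 0.967, -0.0], [0.967, 0.253, 0.0], [0.0, -0.0, -1.0]]
ft_force: [-0.2, 0.3, -1.1]
grip_width: 0.053
```

Emit:
arm_command(rows="1 0 0 2 0 0 0;1 0 0 0 0 0 0")

```text
time_s: 30.72
position: [0.5366, -0.3408, 0.0808]
tool_rot: [[-0.253, 0.967, -0.0], [0.967, 0.253, 0.0], [0.0, -0.0, -1.0]]
ft_force: [-1.0, -0.2, -1.1]
grip_width: 0.0527
```

Emit:
arm_command(rows="1 0 0 1 0 0 0;1 0 0 0 0 0 0")

```text
time_s: 30.88
position: [0.5366, -0.3408, 0.0799]
tool_rot: [[-0.253, 0.967, -0.0], [0.967, 0.253, 0.0], [0.0, -0.0, -1.0]]
ft_force: [0.3, -0.1, -1.9]
grip_width: 0.0528
```

Emit:
arm_command(rows="1 0 0 1 0 0 0;1 0 0 0 0 0 0")

```text
time_s: 31.05
position: [0.5366, -0.3408, 0.079]
tool_rot: [[-0.253, 0.967, -0.0], [0.967, 0.253, 0.0], [0.0, -0.0, -1.0]]
ft_force: [0.8, -0.5, -0.6]
grip_width: 0.0531
```

Emit:
arm_command(rows="1 0 0 1 0 0 0;1 0 0 0 0 0 0")

```text
time_s: 31.22
position: [0.5367, -0.3409, 0.0782]
tool_rot: [[-0.253, 0.967, 0.0], [0.967, 0.253, -0.0], [-0.0, 0.0, -1.0]]
ft_force: [0.0, -0.1, -1.5]
grip_width: 0.0529
```

Emit:
arm_command(rows="1 0 0 1 0 0 0;1 0 0 0 0 0 0")

```text
time_s: 31.38
position: [0.5367, -0.3409, 0.078]
tool_rot: [[-0.253, 0.967, 0.0], [0.967, 0.253, -0.001], [-0.001, 0.0, -1.0]]
ft_force: [-1.9, 2.0, 5.9]
grip_width: 0.0531
```

Emit:
arm_command(rows="1 0 0 1 0 0 0;1 0 0 0 0 0 0")

```text
time_s: 31.55
position: [0.5367, -0.3409, 0.078]
tool_rot: [[-0.253, 0.967, 0.001], [0.967, 0.253, -0.001], [-0.001, 0.001, -1.0]]
ft_force: [-4.5, 3.9, 13.4]
grip_width: 0.0528
```

Emit:
arm_command(rows="1 0 0 -1.5 0 0 0;0 0 0 0 0 0 0;0 0 0 0 0 0 0;0 0 0 0 0 0 0;0 0 0 -10 0 0 0")

```text
time_s: 31.97
position: [0.536, -0.3403, 0.086]
tool_rot: [[-0.253, 0.967, -0.003], [0.967, 0.253, 0.003], [0.003, -0.002, -1.0]]
ft_force: [-0.4, 0.6, -0.4]
grip_width: 0.0853
```

Emit:
arm_command(rows="0 0 0 -25 0 0 0;0 0 0 -30 0 0 0;0.4 0 0 -35 0 0 0;0.4 25 -30 -20 0 0 0;0.4 25 -30 0 0 0 0")

```text
time_s: 32.38
position: [0.4689, -0.3097, 0.2012]
tool_rot: [[-0.254, 0.967, 0.007], [0.967, 0.254, -0.007], [-0.008, 0.005, -1.0]]
ft_force: [0.2, -0.8, -0.5]
grip_width: 0.0522
```

Emit:
arm_command(rows="0.4 30 -25 0 0 0 4;0.4 40 0 0 0 0 6;0.4 41 0 0 0 0 6;0.4 41 0 0 0 0 6;0.4 41 0 0 0 0 5")

```text
time_s: 32.8
position: [0.4304, -0.1224, 0.1975]
tool_rot: [[0.22, 0.975, 0.001], [0.975, -0.22, -0.0], [-0.0, 0.001, -1.0]]
ft_force: [2.0, 0.0, -0.0]
grip_width: 0.0516
```

Run:
```python
from h import *
near(RM,RA,'red'); print(); near(BM,BA,'blue')
a=eyes.get_image("scene")[240:400,80:280]; b=eyes.get_image("scene")[110:270,330:530]
cv2.imwrite("pics/k.png",cv2.resize(cv2.hconcat([a,b]),None,fx=2,fy=2)[...,::-1])
need(*mate(BM,BA,(0,-.17)),.15,-12.7)
```

```text
scene [181. 306.] ctr [ 0.5262 -0.2593] rel [-0.0001  0.0903] size [40.7 41.7] ang 34.5
scene [505. 344.] ctr [0.9962 0.2156] rel [0.5207 0.509 ] size [79.7 80.7] ang 0.3
top [458. 260.] ctr [ 0.5261 -0.26  ] rel [-0.0003  0.0896] size [39.5 38.7] ang 45.3
top [491. 256.] ctr [ 0.5363 -0.3433] rel [0.0004 0.0057] size [51.5 53. ] ang 0.8

scene [354. 275.] ctr [0.6902 0.0757] rel [ 0.2125 -0.2507] size [51.9 53.8] ang 51.0
scene [373. 181.] ctr [0.5195 0.2796] rel [ 0.0011 -0.0893] size [37.4 35.9] ang 77.2
scene [405. 169.] ctr [0.5378 0.3678] rel [-0.0003  0.0007] size [37.7 36.8] ang 76.0
scene [505. 345.] ctr [0.9963 0.2156] rel [ 0.4803 -0.0469] size [79.8 80.8] ang 0.3
top [237. 260.] ctr [0.5198 0.2796] rel [ 0.0015 -0.0893] size [35.7 34.9] ang 77.2
top [201. 251.] ctr [0.5386 0.3675] rel [0.0005 0.0006] size [35.8 35.1] ang 77.1
top [323. 190.] ctr [0.6963 0.0705] rel [ 0.2196 -0.2544] size [52.9 46.9] ang 0.8
t 33.1 pos [ 0.4316 -0.1249  0.197 ] yang -12.3 -> shift [333.3  -2.2  46.8] rz 0.4 q1,q6 [-31.3 -19. ] F [-0.3 -0.9 -0.2]
```

View pics/k.png

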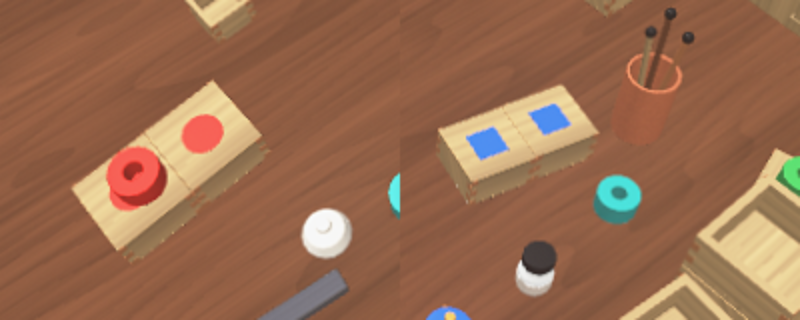

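Both pairs sit flush: blue centres 90.0 mm apart and red 90.3 mm. The reel stands flat on the red mate. Handing in.

```bash
python3 -c "
from rig import env
print(env.close_job())"
```

```text
the job is handed in; nothing more can be done
None
```

The job is handed in at about 33 s: both loose boxes are flush against their partners and the red reel is standing on the red pair. No verdict came back, so the results below are my own last camera checks.

- **Red pair:** centres are about 90 mm apart and the offset along the face is under 1 mm. The push ended firmly against the mate at about 19 N. The last squareness reading was 6.5° against the mate's 6.3°, taken just before contact; the final picture shows a straight, closed seam.
- **Blue pair:** centres are 90 mm apart with about 1 mm offset, and the last readings of the marks agree to about 1°. The last push showed almost no contact force, so a hairline gap of up to about a millimetre is possible.
- **Red reel:** it stands flat on the red mate, about 6–8 mm from its centre. I set it down under force contact before letting go.
- **Everything else:** the blue reel, ink jar and water dropper sit where they were in the last pictures I checked. The other bystanders were not touched as far as I could see, but I did not measure them at the end.

Two things failed on the way and were mended:

- **Blue box:** I tried dragging it by pressing on its top and the fingers slipped, so I pushed it instead.
- **Red box:** its first push did not square it because its corner sat between the fingers. I turned it with the fingers shut.

The two cameras also disagreed by about 4 mm sideways, so I averaged them.

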